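Lay out the counter for stapling and mailing a batch of booklets

ROBOT

A 6-joint arm with a two-finger parallel gripper is mounted at the origin on the work surface. World frame = base frame: x ahead of the robot, y to its left, z up, the work surface at z = 0. Lengths are in m, angles in rad, forces in N, time in s.
With the tool pointing down it reaches from about 0.25 to 0.725 m from the base axis. Payload 4 kg.
Tool frame: the origin (TCP) lies on the centre line of the jaws, within the pads' length; the fingertips stand 25 mm ahead of it and the grasp point (between the pads) lies 6 mm ahead of it; z points along the fingers, x is the direction in which the jaws open and shut, and the axes are right-handed (so a half turn about z gives the same grasp; the last joint's range is limited). The gripper opens to 85 mm and grips with 20 to 120 N. Pads are 22 mm wide; open, the fingers measure 114 mm over their backs; the gripper's body (76 mm by 85 mm) begins 54 mm behind the grasp point. The pads swing forward as they close: fully open they stand 13 mm farther back than shut.
Start: joints at [-1.234, 0.241, 0.005, 1.335, 0, 1.571], TCP at [0.165, -0.472, 0.256] pointing down, gripper open.
Joint ranges: [-2.72, 2.72], [-1.05, 1.87], [-1.09, 1.28], [-1.99, 2.15], [-1.42, 1.44], [-3.14, 3.14]. Speed limits (rad/s): [2.79, 2.79, 3.14, 3.14, 3.14, 3.14].

INTERFACE

Orientations are given as a unit quaternion [x, y, z, w].
In Python, from workcell import bot, imaging, order gives the robot as it stands.
- The arm moves only by the tool carry_out, never from a script. Its argument "moves" is a list of rows, each a list of 5 numbers: the shift along the tool's x, y, z scaled (see below), then the turn about the tool's z scaled (see below), then the opening, from -1 (shut) to 1 (fully open). In form: [[tx, ty, tz, roll, hand], ...]. A call has 1 to 20 rows; each row is the pose to reach, as a shift and turn from the pose commanded when the call began, along the tool's axes at that moment; what a row does not reach only later rows make up. The controller multiplies each number of a shift by 0.1 m and each number of a turn by 90 degrees. A row lasts 1/10 s, in which the tool goes at most 50 mm and 8.59 degrees, less where a joint would pass 70% of its speed; a pose out of reach is approached as far as the arm can. A call with a number of a shift or a turn outside -1 to 1 is refused whole. A call with a gripper value outside its range is refused whole. The fingers move at their own pace and stop on an object; the grip force is fixed at half the most. Time passes only in rows, so rows that repeat a pose let the fingers close. It gives the time, the measured TCP pose, the force and the opening at its end, in the units of the state.
- bot.get_obs(): the state, without advancing time (a new reading comes with each control period).
- imaging.camera(name): name is "scene" or "top" or "wrist"; returns the picture (384x512x3 uint8, red, green, blue); there is no depth.
- imaging.camera_model(name): a dict with "fovy" (degrees; the focal length in pixels is half the picture's height over the tangent of half this angle, whatever the lens; pixels are square), "cx", "cy" (the principal point, pixels), "eye" and "rotation" of the camera in the world. Camera axes: x right, y up, looking along -z (the intrinsics and any distortion apply to the point x, -y, -z); pixel columns grow to the right and rows downward; lengths in m; the calibration is good to about 2 mm. A picture is of the moment at which its call begins: read the wrist's pose just before it. camera_model takes no time and is no camera call; for the wrist camera it gives the pose at the moment of the call.
- order.job_done(): hands the job in, once; it reports no verdict.
The state is a dict: "clock": time; "joint_pos": joint angles; "joint_vel": joint speeds; "tau": joint torques, N m; "eef_pos": TCP position; "tool_rot": TCP orientation; "ft_force": force on the tool from outside, world axes, zero at the start; "ft_torque": the same for the moment, N m; "grip_width": finger opening in m.
Only numpy, scipy, OpenCV 4.12 (cv2) and the standard library are available. Lean on these libraries where they do the work, as an engineer would, in place of code of your own. Each camera call takes 0.05 s, during which the arm holds its last target.

TASK

Get the counter ready for the booklet mailing: lay the stapler beside the pile of booklets, on the side away from the carton, then the staple box beside the stapler on its outer side with the paper-clip box squarely on top of it; put the tape dispenser beside the carton, between it and the booklets, and stand the self-inking stamp in front of the carton (the robot's side). Leave a gap of about 3 cm each time, centre each thing on the side it stands beside, and keep stapler, staple box, clip box and dispenser lengthwise parallel to their neighbour's length (which end points forward is free). Leave the hole punch, the glue stick and the mug alone.

Things in the scene. Friction and masses are not known exactly. Their poses are not given: they have to be found in the camera images.
- stapler: Desk stapler, black arm over a steel magazine and a flat base, 120 long (x) x 36 wide (y) x 57 mm high, about 0.22 kg. Origin: centre of the base's underside; x along its length, the nose at -x (the arm rises a little towards it), z up. The base is 7 mm thick; the arm above it is 30 mm wide (y) and takes z = 34 to 52 mm over the origin: grip it there across y.
- staple_box: Box of spare staples, plain brown cardboard with a small white paper patch on top, 65 long (x) x 45 wide (y) x 30 mm high, about 0.15 kg, rigid. Origin: centre of its underside; x along its length, z up. The wider and plainer of the two small flat boxes.
- clip_box: Paper-clip box, white plastic tray with a clear lid through which steel clips show, 56 long (x) x 38 wide (y) x 24 mm high, 0.06 kg, rigid and closed. Origin: centre of its underside; x along its length, z up.
- tape_dispenser: Desk tape dispenser, black, with a pale tape roll and a steel cutter on the nose, 130 long (x) x 58 wide (y) x 77 mm high, about 0.5 kg. Origin: centre of the base's underside; x along its length, the cutter at -x, z up. The base is 58 mm wide and 18 mm thick; above it two upright cheeks, 46 mm over their outsides (y), reach from x = -32 to +52 mm and up to z = 53 mm: grip them across y.
- stamp: Self-inking hand stamp, standing on its foot: black lower frame 48 (x) x 34 (y) mm, 42 mm high, under a grey cap 44 (x) x 30 (y) mm that reaches up to 84 mm (with a small white card on top); 0.09 kg, the cap does not move; grip the cap across y. Origin: centre of the underside; z up.
- booklets: Pile of white A6 booklets, 148 deep (x) x 105 wide (y) x 21 mm high, stays put (not handled). Origin: centre of its underside; x along its length and roughly away from the robot, y to the left, z up. It stands left or right of the carton, by chance.
- carton: Closed brown cardboard mailing carton, 160 deep (x) x 120 wide (y) x 60 mm high, stays put (not handled). Origin: centre of its underside; x along its length and roughly away from the robot, so its front face is at x = -80 mm; y to the left, z up.
- hole_punch: Two-hole punch, loose, 105 (x) x 62 (y) x 58 mm high, to be left alone. Origin: centre of its underside.
- glue_stick: Upright glue stick, loose, 30 mm across and 90 mm high, to be left alone. Origin: centre of its underside.
- mug: White mug, loose, 78 mm across and 92 mm high with its handle at +y, to be left alone. Origin: centre of its underside.
Mind the look-alikes: they are no part of the job. What is shaped like the tape_dispenser but orange or purple is not meant.

How it is judged:
By the outcome, as a careful person would: the job done as asked, in the order asked, and still so for the second after the job is handed in, with the robot touching nothing.
It also fails if it takes over 122 s, if anything falls off the work surface, if the arm or the gripper's body presses on something with over 40 N, if the wrist force passes 120 N, or if a joint passes its speed limit or range.

## Working session

There is one attempt and no reset: what is moved stays moved. The work goes in short steps, Python scripts to look and compute and a tool call to move; the robot and the scene stay as the last step left them, time stands still between calls to the robot, and variables do not carry over. Pictures are saved under pics/ and viewed, and the job is handed in when it is done.

Besides the shell and the picture viewer there is one more tool, called after "Emit:" as name([rows], argument=value, ...), one row to a line, values as JSON. carry_out: Moves the arm, as the interface text tells. Its arguments: {"type":"object","properties":{"moves":{"type":"array","items":{"type":"array","items":{"type":"number","minimum":-1,"maximum":1}}}},"required":["moves"]}

```bash
mkdir -p pics; ls; python3 - <<'E'
from workcell import bot, imaging, order
import cv2
for n in ["scene","top","wrist"]:
    m=imaging.camera_model(n); print(n,m)
    im=imaging.camera(n); cv2.imwrite(f"pics/{n}0.png",im[:,:,::-1])
print(bot.get_obs())
E
```

```text
pics
scene {'fovy': 50.412460628854454, 'cx': 252.85582055002126, 'cy': 188.5453068707078, 'eye': array([1.36298389, 0.25560803, 0.79318597]), 'rotation': array([0.25684525, 0.33948887, 0.71217267, 0.5582006 ])}
top {'fovy': 56.77667462341839, 'cx': 256.86954280494666, 'cy': 199.8361253808424, 'eye': array([0.3271288 , 0.02888329, 1.21250602]), 'rotation': array([-0.03885887,  0.05774653,  0.70749872, -0.70327868])}
wrist {'fovy': 64.93930166401678, 'cx': 256.2402241327015, 'cy': 190.42378254626038, 'eye': array([ 0.24295953, -0.44386208,  0.37471534]), 'rotation': array([-0.13302658,  0.09591733, -0.57038024,  0.80484171])}
{'clock': 0.15, 'joint_pos': array([-1.23403014e+00,  2.41235026e-01,  4.04109623e-03,  1.33519812e+00,
       -2.48792963e-05,  1.57082233e+00]), 'joint_vel': array([ 0.00135702, -0.00113672,  0.00509182, -0.000878  , -0.0013714 ,
        0.00118264]), 'tau': array([ 1.71551223e-03, -3.72634757e+01,  2.52638894e+01,  1.23691440e-02,
        8.82332347e-05,  1.11376457e-05]), 'eef_pos': array([ 0.16506808, -0.47150589,  0.25562271]), 'tool_rot': array([ 8.15601399e-01, -5.78613619e-01, -6.57945286e-04, -4.51489809e-04]), 'ft_force': array([-0.15930117, -0.78126449,  0.06593009]), 'ft_torque': array([-0.0049863 , -0.02331338, -0.03368297]), 'grip_width': 0.0854498083890672}
```

View pics/top0.png

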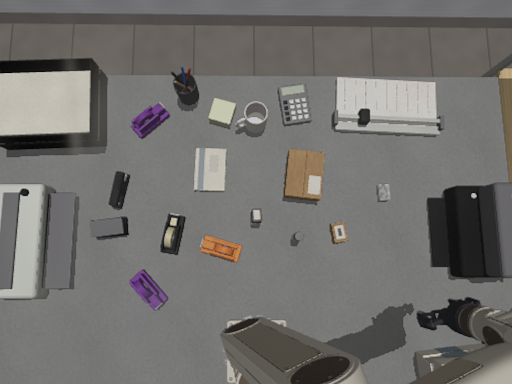

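View pics/scene0.png

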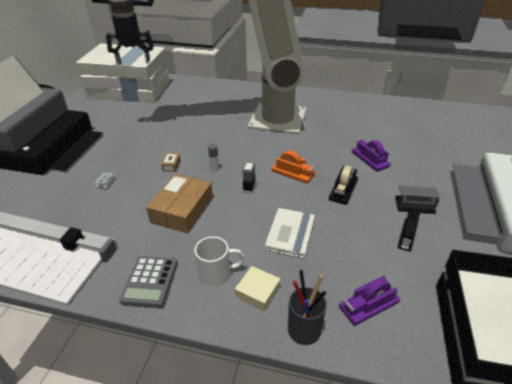

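View pics/wrist0.png

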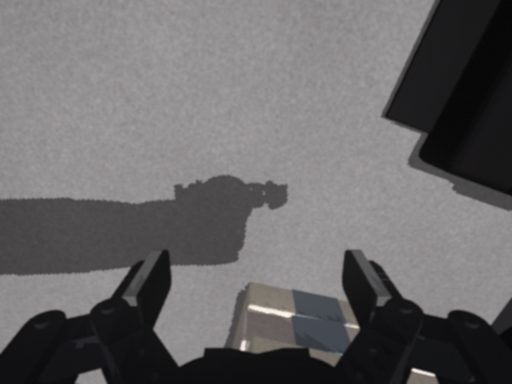

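```bash
cat > h.py <<'E'
import numpy as np, cv2
from scipy.spatial.transform import Rotation as R
from workcell import bot, imaging, order
def cam(n):
    m=imaging.camera_model(n); f=192/np.tan(np.radians(m['fovy'])/2)
    return dict(f=f,cx=m['cx'],cy=m['cy'],eye=np.array(m['eye']),R=R.from_quat(m['rotation']).as_matrix())
def unproj(c,u,v,z):
    d=c['R']@np.array([(u-c['cx'])/c['f'],-(v-c['cy'])/c['f'],-1.]); t=(z-c['eye'][2])/d[2]
    return c['eye']+t*d
def proj(c,P):
    q=(np.atleast_2d(P)-c['eye'])@c['R']
    return np.c_[c['cx']+c['f']*q[:,0]/-q[:,2], c['cy']-c['f']*q[:,1]/-q[:,2]]
def box(x,y,th,lx,ly,z):
    c,s=np.cos(th),np.sin(th)
    a=np.array([[1,1],[1,-1],[-1,-1],[-1,1]])*[lx/2,ly/2]
    return np.c_[a@np.array([[c,s],[-s,c]])+[x,y],np.full(4,z)]
def crop(im,u0,v0,u1,v1,k,name):
    o=cv2.resize(im[v0:v1,u0:u1,::-1],None,fx=k,fy=k,interpolation=cv2.INTER_CUBIC); cv2.imwrite(f'pics/{name}.png',o)
def goto(p,yaw=None):
    """print move numbers from the present pose to world p with jaw axis at yaw"""
    o=bot.get_obs(); M=R.from_quat(o['tool_rot']).as_matrix()
    d=M.T@(np.array(p)-o['eef_pos'])
    s=f"pos {np.round(o['eef_pos'],4)} jaw {np.degrees(np.arctan2(M[1,0],M[0,0])):.1f} shift/0.1m {np.round(d/0.1,3)}"
    if yaw is not None:
        a=np.arctan2(M[1,0],M[0,0]); e=-(yaw-a) # tool z down
        e=(e+np.pi/2)%np.pi-np.pi/2
        s+=f" roll/90deg {e/(np.pi/2):.3f}  J6 {o['joint_pos'][5]:.2f}"
    print(s)
E
python3 - <<'E'
from h import *
im=cv2.imread('pics/top0.png')[:,:,::-1]
crop(im,80,90,280,320,2.6,'c1' ); crop(im,190,90,420,260,3.4,'c2')
c=cam('top')
print(proj(c,[[0,0,0],[.4,.2,0],[.4,-.2,0]]))
for n,u,v,z in [('stapler',120,190,.05),('punch',110,227,.05),('disp',172,233,.04),('stamp',257,216,.084),('glue',298,237,.09),('staplebox',339,232,.03),('clip',384,192,.02),('carton',305,175,.06),('bookl',210,170,.02),('mug',257,118,.09)]:
    p=unproj(c,u,v,z);print(n,p.round(3),np.hypot(*p[:2]).round(3))
E
```

```text
[[256.74747419 350.08291604]
 [196.94366819 227.4858706 ]
 [314.21369332 226.75780849]]
stapler [0.521 0.446 0.05 ] 0.686
punch [0.4   0.473 0.05 ] 0.62
disp [0.38  0.275 0.04 ] 0.469
stamp [ 0.43  -0.002  0.084] 0.43
glue [ 0.363 -0.131  0.09 ] 0.385
staplebox [ 0.38  -0.277  0.03 ] 0.47
clip [ 0.516 -0.44   0.02 ] 0.679
carton [ 0.568 -0.163  0.06 ] 0.591
bookl [0.595 0.156 0.02 ] 0.615
mug [ 0.754 -0.004  0.09 ] 0.754
```

View pics/c1.png

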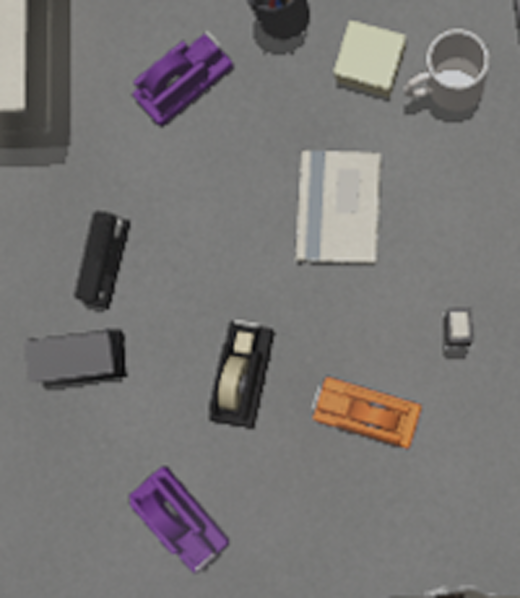

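View pics/c2.png

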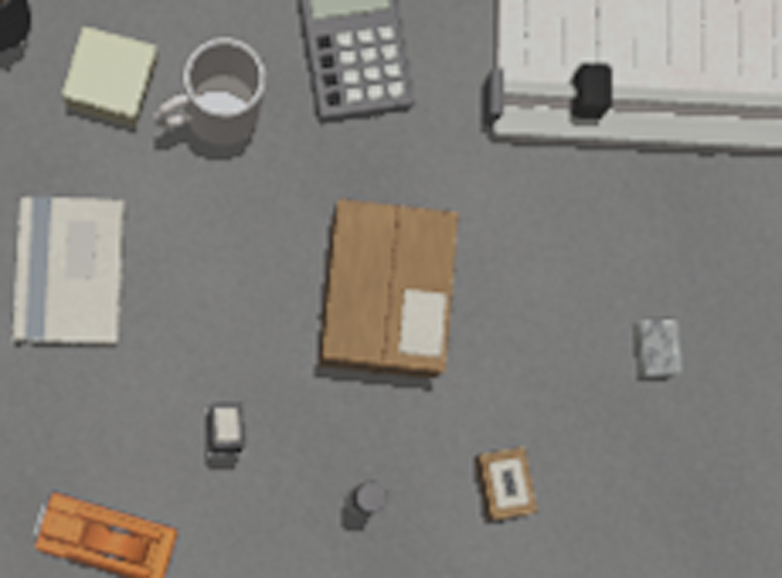

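```bash
cat >> h.py <<'E'
def toolR(yaw): # jaw (tool x) at yaw, z down
    c,s=np.cos(yaw),np.sin(yaw); return np.array([[c,s,0],[s,-c,0],[0,0,-1.]])
E
python3 - <<'E'
from h import *
c=cam('wrist');o=bot.get_obs();M=R.from_quat(o['tool_rot']).as_matrix()
off=M.T@(c['eye']-o['eef_pos']);Rc=M.T@c['R'];print(off,Rc.round(3))
np.savez('wc.npz',off=off,Rc=Rc)
for (p,yaw) in [((.3,-.3,.27),-90),((.3,-.1,.27),-90),((.4,.2,.27),-90),((.35,-.38,.27),-80)]:
    M=toolR(np.radians(yaw)); k=dict(c); k['eye']=np.array(p)+M@off; k['R']=M@Rc
    print(p,yaw,[unproj(k,u,v,0)[:2].round(2) for u,v in [(0,0),(512,0),(512,300),(0,300),(256,192)]])
E
```

```text
[-0.0004967  -0.0826477  -0.11920762] [[ 1.    -0.001  0.001]
 [-0.001 -0.946 -0.324]
 [ 0.001  0.324 -0.946]]
(0.3, -0.3, 0.27) -90 [array([ 0.48, -0.01]), array([ 0.48, -0.59]), array([ 0.07, -0.7 ]), array([0.07, 0.1 ]), array([ 0.25, -0.3 ])]
(0.3, -0.1, 0.27) -90 [array([0.48, 0.19]), array([ 0.48, -0.39]), array([ 0.07, -0.5 ]), array([0.07, 0.3 ]), array([ 0.25, -0.1 ])]
(0.4, 0.2, 0.27) -90 [array([0.58, 0.49]), array([ 0.58, -0.09]), array([ 0.17, -0.2 ]), array([0.17, 0.6 ]), array([0.35, 0.2 ])]
(0.35, -0.38, 0.27) -80 [array([ 0.47, -0.07]), array([ 0.57, -0.63]), array([ 0.19, -0.81]), array([ 0.05, -0.03]), array([ 0.3 , -0.39])]
```

Emit:
carry_out([
  [0,-1,0,0,1],
  [0,-1,0,0,1],
  [0,-1,0,0,1],
])

```text
clock: 0.45
eef_pos: [0.264, -0.4369, 0.2558]
tool_rot: [0.818, -0.576, 0.0, -0.001]
ft_force: [-0.5, -0.8, -1.4]
grip_width: 0.0853
```

Emit:
carry_out([
  [0,-1,0,0.2,1],
  [0,-1,0,0.2,1],
  [0,-1,0,0.2,1],
])

```text
clock: 0.75
eef_pos: [0.3572, -0.4044, 0.2558]
tool_rot: [0.715, -0.699, 0.0, -0.001]
ft_force: [-1.0, -0.8, 0.1]
grip_width: 0.0856
```

Emit:
carry_out([
  [-1,-0.6,0,0,1],
  [-1,-0.6,0,0,1],
  [-1,-0.6,0,0,1],
  [-1,-0.6,0,0,1],
])

```text
clock: 1.15
eef_pos: [0.4124, -0.3025, 0.2561]
tool_rot: [0.717, -0.698, -0.0, -0.0]
ft_force: [0.1, -0.4, 0.0]
grip_width: 0.0855
```

```bash
cat > shot.py <<'E'
import sys,pickle
from h import *
n=sys.argv[1]; c=cam('wrist'); im=imaging.camera('wrist')
pickle.dump(c,open(f'pics/{n}.pkl','wb')); cv2.imwrite(f'pics/{n}.png',im[:,:,::-1]); print(bot.get_obs()['eef_pos'],bot.get_obs()['clock'])
E
python3 shot.py A
```

```text
[ 0.41183526 -0.30380117  0.25612663] 1.2
```

View pics/A.png

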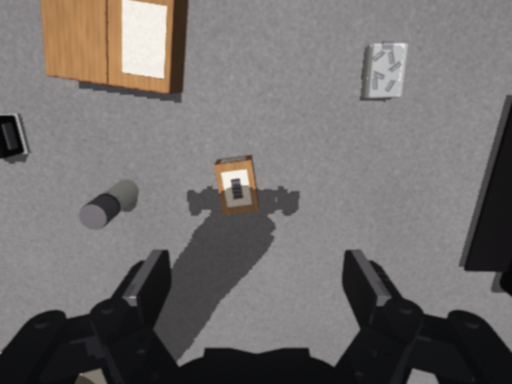

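Emit:
carry_out([
  [-1,-0.6,0,0,1],
  [-1,-0.6,0,0,1],
  [-1,-0.6,0,0,1],
])

```text
clock: 1.5
eef_pos: [0.4703, -0.2018, 0.2561]
tool_rot: [0.715, -0.699, -0.0, -0.0]
ft_force: [-0.0, -0.5, 0.7]
grip_width: 0.0855
```

Emit:
carry_out([
  [-1,-0.3,0,0,1],
  [-1,-0.3,0,0,1],
  [-1,-0.3,0,0,1],
])

```text
clock: 1.8
eef_pos: [0.4979, -0.0996, 0.2561]
tool_rot: [0.717, -0.697, -0.0, -0.0]
ft_force: [-0.0, -0.2, 0.4]
grip_width: 0.0854
```

Emit:
carry_out([
  [-0.8,0,0,0,1],
  [-0.8,0,0,0,1],
  [-0.8,0,0,0,1],
  [-0.8,0,0,0,1],
])

```text
clock: 2.2
eef_pos: [0.4953, -0.0238, 0.2562]
tool_rot: [0.715, -0.699, 0.0, 0.0]
ft_force: [0.1, -0.5, 0.5]
grip_width: 0.0856
```

```bash
python3 shot.py B
```

```text
[ 0.49535718 -0.02418441  0.2562419 ] 2.25
```

View pics/B.png

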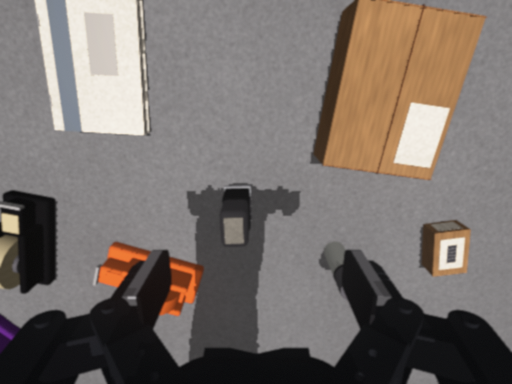

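Emit:
carry_out([
  [-1,-0.2,0,0,1],
  [-1,-0.2,0,0,1],
  [-1,-0.2,0,0,1],
])

```text
clock: 2.55
eef_pos: [0.5165, 0.0433, 0.2561]
tool_rot: [0.732, -0.681, -0.01, -0.009]
ft_force: [0.5, -1.1, -1.1]
grip_width: 0.0851
```

Emit:
carry_out([
  [-1,-0.1,0,0,1],
  [-1,-0.1,0,0,1],
  [-1,-0.1,0,0,1],
])

```text
clock: 2.85
eef_pos: [0.5257, 0.0877, 0.2588]
tool_rot: [0.753, -0.658, -0.023, -0.019]
ft_force: [-0.1, -0.8, 0.3]
grip_width: 0.0855
```

Emit:
carry_out([
  [-0.8,0,0,0,1],
  [-0.8,0,0,0,1],
  [-0.8,0,0,0,1],
  [-0.8,0,0,0,1],
])

```text
clock: 3.25
eef_pos: [0.5221, 0.1282, 0.2637]
tool_rot: [0.772, -0.635, -0.036, -0.028]
ft_force: [0.1, 0.3, 0.4]
grip_width: 0.0855
```

```bash
python3 shot.py C
```

```text
[0.5220857  0.12793755 0.26366744] 3.3
```

View pics/C.png

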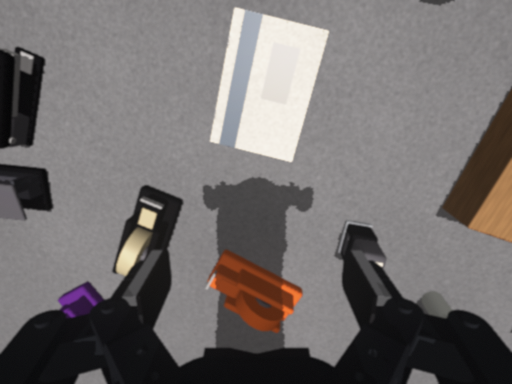

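Emit:
carry_out([
  [0,0,0,-0.1,1],
  [0,0,0,-0.2,1],
  [0,0,0,-0.3,1],
  [0,0,0,-0.4,1],
  [0,0,0,-0.4,1],
])

```text
clock: 3.8
eef_pos: [0.5221, 0.1277, 0.2637]
tool_rot: [0.93, -0.365, -0.026, -0.038]
ft_force: [-0.6, 0.1, 0.4]
grip_width: 0.0854
```

```bash
python3 -c "
from h import *
o=bot.get_obs();M=R.from_quat(o['tool_rot']).as_matrix();print(M.round(4),o)"
```

```text
[[ 0.7322 -0.6808 -0.0204]
 [-0.6768 -0.7307  0.0895]
 [-0.0758 -0.0518 -0.9958]] {'clock': 3.8, 'joint_pos': array([0.1923075 , 0.31399389, 0.12037527, 1.38007073, 0.09188336,
       2.51104099]), 'joint_vel': array([ 0.00271059,  0.00054778,  0.00299335,  0.00097749,  0.00246437,
       -0.19706226]), 'tau': array([ 6.51919562e-02, -4.09415603e+01,  2.54668754e+01,  1.98921683e-02,
        2.98652155e-01, -3.08835385e-01]), 'eef_pos': array([0.52210926, 0.12769528, 0.26369855]), 'tool_rot': array([ 0.92987746, -0.3649886 , -0.02585813, -0.0379815 ]), 'ft_force': array([-0.58239769,  0.11212595,  0.37558851]), 'ft_torque': array([-0.13894867,  0.00386808, -0.00346844]), 'grip_width': 0.08536441746097215}
```

Emit:
carry_out([
  [0,0,0,-1,1],
  [0,0,0,-1,1],
  [0,0,0,-1,1],
  [0,0,0,-1,1],
  [0,0,0,-1,1],
  [0,0,0,-1,1],
  [0,0,0,-1,1],
  [0,0,0,-1,1],
  [0,0,0,-1,1],
  [0,0,0,-1,1],
  [0,0,0,-1,1],
])

```text
clock: 4.9
eef_pos: [0.5221, 0.128, 0.2637]
tool_rot: [0.915, 0.4, 0.009, -0.045]
ft_force: [-0.0, -0.4, -0.4]
grip_width: 0.0851
```

Emit:
carry_out([
  [0,0,0,-0.5,1],
  [0,0,0,-0.5,1],
  [0,0,0,-0.5,1],
  [0,0,0,-0.5,1],
  [0,0,0,-0.5,1],
  [0,0,0,-0.5,1],
])

```text
clock: 5.5
eef_pos: [0.5221, 0.1279, 0.2637]
tool_rot: [0.693, 0.719, 0.025, -0.038]
ft_force: [0.9, -0.7, 0.5]
grip_width: 0.0857
```

```bash
python3 shot.py D;python3 -c "
from h import *
o=bot.get_obs();print(o['joint_pos'])"
```

```text
[0.52210903 0.12796277 0.26371698] 5.55
[0.19272377 0.31407194 0.12052273 1.38008661 0.09202429 0.1558271 ]
```

View pics/D.png

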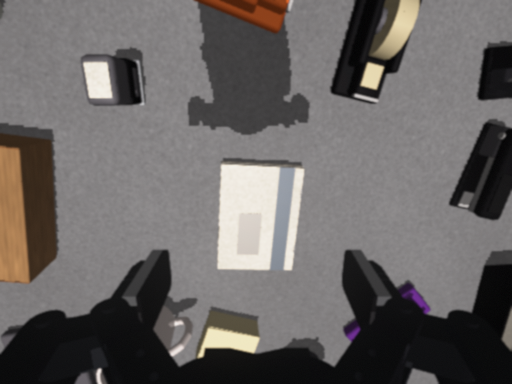

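Emit:
carry_out([
  [0,0,0,-1,1],
  [0,0,0,-1,1],
  [0,0,0,-1,1],
  [0,0,0,-1,1],
  [0,0,0,-1,1],
  [0,0,0,-1,1],
  [0,0,0,-1,1],
  [0,0,0,-1,1],
  [0,0,0,-1,1],
  [0,0,0,-1,1],
  [0,0,0,-1,1],
])

```text
clock: 6.65
eef_pos: [0.5221, 0.1281, 0.2637]
tool_rot: [-0.019, 0.999, 0.045, -0.009]
ft_force: [-0.6, 0.3, -0.4]
grip_width: 0.0857
```

Emit:
carry_out([
  [0,0,0,-1,1],
  [0,0,0,-1,1],
  [0,0,0,-1,1],
  [0,0,0,-1,1],
  [0,0,0,-1,1],
  [0,0,0,-1,1],
  [0,0,0,-1,1],
  [0,0,0,-1,1],
  [0,0,0,-1,1],
  [0,0,0,-1,1],
  [0,0,0,-1,1],
])

```text
clock: 7.75
eef_pos: [0.5221, 0.1281, 0.2637]
tool_rot: [0.72, -0.693, -0.038, -0.025]
ft_force: [-0.4, 0.1, 0.1]
grip_width: 0.0855
```

```bash
python3 -c "
from h import *
o=bot.get_obs();print(o['joint_pos'],o['eef_pos'],R.from_quat(o['tool_rot']).as_matrix().round(3))"
```

```text
[ 0.19286873  0.31411839  0.12055243  1.38006219  0.09209234 -2.9868532 ] [0.52210999 0.12806149 0.26370517] [[ 0.037 -0.999 -0.02 ]
 [-0.995 -0.039  0.09 ]
 [-0.09   0.017 -0.996]]
```

Emit:
carry_out([
  [0,0,0,-0.1,1],
  [0,0,0,-0.2,1],
  [0,0,0,-0.2,1],
  [0,0,0,-0.2,1],
])

```text
clock: 8.15
eef_pos: [0.5096, 0.1697, 0.2638]
tool_rot: [0.801, -0.598, -0.02, -0.022]
ft_force: [-0.8, 0.5, -0.4]
grip_width: 0.0851
```

```bash
python3 -c "
from h import *
o=bot.get_obs();print(o['joint_pos'],o['eef_pos'],R.from_quat(o['tool_rot']).as_matrix().round(3))"
```

```text
[ 0.290997    0.303136    0.10738969  1.36418489  0.05888122 -3.13874983] [0.50958935 0.16972965 0.2638335 ] [[ 0.284 -0.959 -0.006]
 [-0.957 -0.284  0.059]
 [-0.059 -0.011 -0.998]]
```

Emit:
carry_out([
  [0.3,0,0,-0.1,1],
  [0.5,0,0,-0.1,1],
  [0.5,0,0,-0.1,1],
])

```text
clock: 8.45
eef_pos: [0.4949, 0.197, 0.2609]
tool_rot: [0.825, -0.566, -0.002, -0.012]
ft_force: [0.7, -0.1, -0.6]
grip_width: 0.0851
```

```bash
python3 -c "
from h import *
o=bot.get_obs();print(o['joint_pos'],o['eef_pos'],R.from_quat(o['tool_rot']).as_matrix().round(3))"
```

```text
[ 0.37002032  0.29004816  0.08279241  1.34540577  0.01701933 -3.13977667] [0.49487977 0.19704092 0.26088612] [[ 0.36  -0.933  0.011]
 [-0.933 -0.36   0.022]
 [-0.017 -0.018 -1.   ]]
```

Emit:
carry_out([
  [0,0,0,-0.06,1],
  [0,0,0,-0.06,1],
])

```text
clock: 8.65
eef_pos: [0.4843, 0.2207, 0.261]
tool_rot: [0.841, -0.541, 0.007, -0.007]
ft_force: [0.4, -0.0, -0.8]
grip_width: 0.0856
```

```bash
cat > st.py <<'E'
from h import *
o=bot.get_obs();j=o['joint_pos'];print(j.round(4),o['eef_pos'].round(4),R.from_quat(o['tool_rot']).as_matrix().round(4)[:,2],'pitch',j[1]-j[2]+j[3]-np.pi/2)
E
python3 st.py
```

```text
[ 4.2910e-01  2.8800e-01  8.0500e-02  1.3436e+00 -3.0000e-03 -3.1400e+00] [0.4843 0.2207 0.261 ] [ 0.0191  0.0054 -0.9998] pitch -0.01966518235154968
```

```bash
python3 - <<'E'
from h import *
g=lambda n:cv2.imread(f'pics/{n}.png')[:,:,::-1]
D=g('D');A=g('A');B=g('B')
crop(D,200,140,320,285,4,'d1');crop(D,320,0,512,230,3,'d2');crop(A,190,30,420,230,3,'a1');crop(B,200,0,500,290,2,'b1')
E
```

```text
(no output)
```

View pics/d1.png

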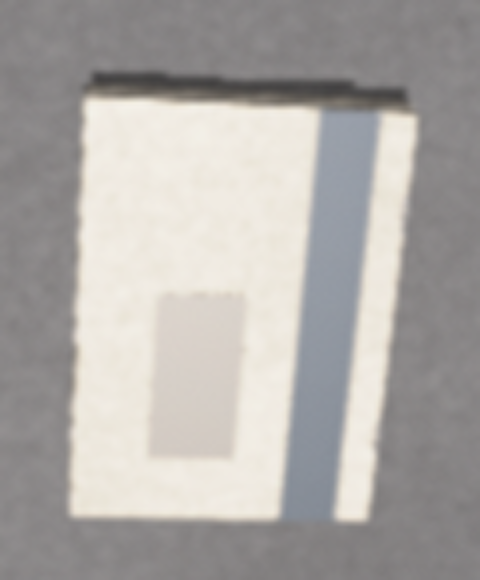

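View pics/d2.png

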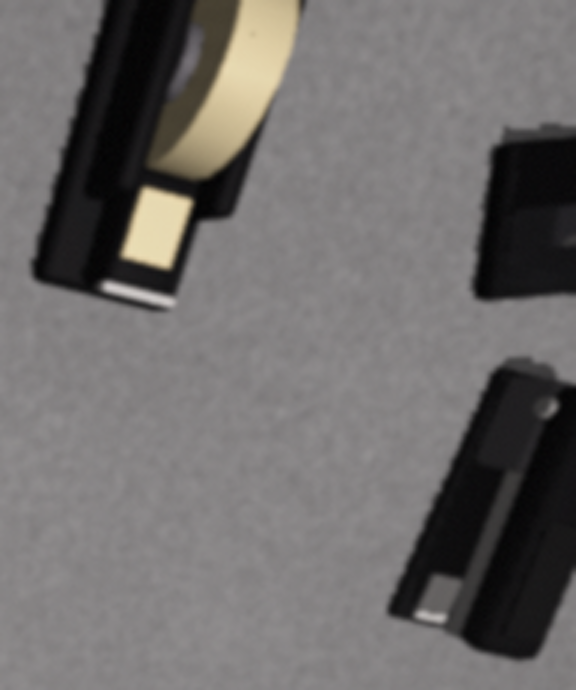

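View pics/a1.png

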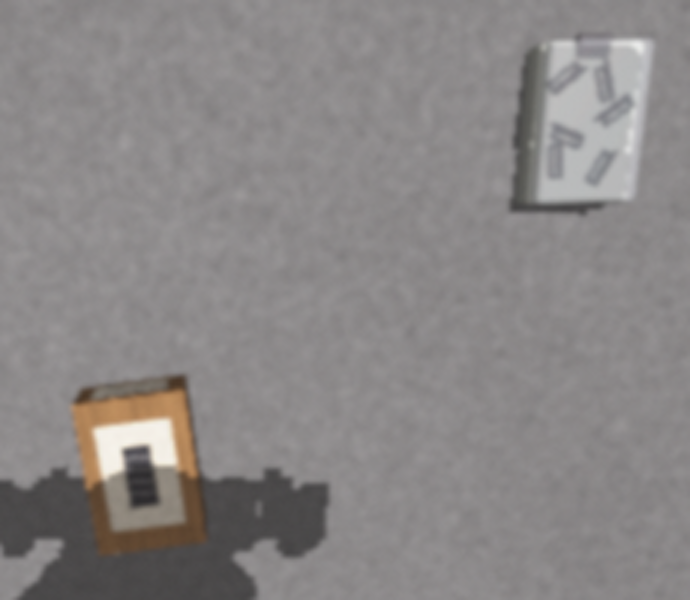

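View pics/b1.png

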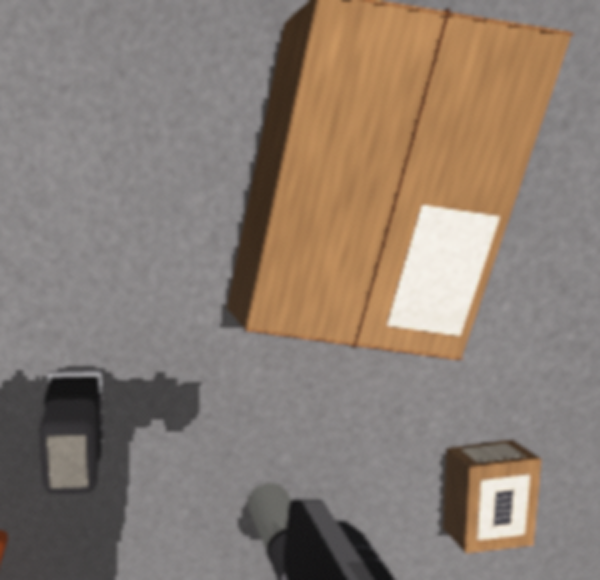

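```bash
cat > fit.py <<'E'
import pickle,json
from scipy.optimize import least_squares
from h import *
def fit(view,px,signs,lx,ly,z,x0):
    c=pickle.load(open(f'pics/{view}.pkl','rb')); px=np.array(px,float); S=np.array(signs)
    def P(q):
        co,s=np.cos(q[2]),np.sin(q[2]); a=S*[lx/2,ly/2]
        return np.c_[q[0]+co*a[:,0]-s*a[:,1],q[1]+s*a[:,0]+co*a[:,1],np.full(len(a),z)]
    r=least_squares(lambda q:(proj(c,P(q))-px).ravel(),x0)
    W=np.array([unproj(c,*p,z)[:2] for p in px]); 
    print(view,r.x.round(4),'deg %.2f'%np.degrees(r.x[2]),'res',np.abs(r.fun).max().round(2),'sides mm',(np.linalg.norm(W-np.roll(W,-1,0),axis=1)*1e3).round(1))
    return r.x
UP=[(1,1),(1,-1),(-1,-1),(-1,1)]; DN=[(-1,-1),(-1,1),(1,1),(1,-1)]
E
python3 - <<'E'
from fit import *
fit('D',[(221,164.3),(304.3,168.3),(292.8,270.3),(217.5,269.3)],DN,.148,.105,.021,[.59,.15,0])
fit('B',[(358,-.5),(485.5,17),(431,180),(323,164.5)],UP,.160,.120,.06,[.57,-.16,0])
fit('A',[(215,165),(252.3,160),(258.3,210.7),(223.3,214.7)],UP,.065,.045,.03,[.38,-.27,0])
fit('A',[(372,44),(408.3,43.3),(401.3,96.7),(367.3,98.3)],UP,.056,.038,.024,[.5,-.44,0])
c=pickle.load(open('pics/B.pkl','rb'));print(unproj(c,234,231,.0845))
print(unproj(pickle.load(open('pics/A.pkl','rb')),94,214,.09),'glue')
E
python3 st.py
```

```text
D [ 0.5986  0.1575 -0.0301] deg -1.72 res 0.61 sides mm [104.2 147.1 105.  146.8]
B [ 0.5711 -0.1636 -0.1063] deg -6.09 res 2.74 sides mm [120.1 158.6 120.5 155.3]
A [ 0.3786 -0.2799  0.1466] deg 8.40 res 0.64 sides mm [44.3 64.5 43.9 64. ]
A [ 0.5148 -0.441   0.0562] deg 3.22 res 1.17 sides mm [38.2 53.8 37.6 54.8]
[ 0.43193625 -0.00122332  0.0845    ]
[ 0.36694491 -0.13643146  0.09      ] glue
[ 4.2910e-01  2.8800e-01  8.0500e-02  1.3436e+00 -3.0000e-03 -3.1400e+00] [0.4843 0.2207 0.261 ] [ 0.0191  0.0054 -0.9998] pitch -0.01966518235154968
```

Emit:
carry_out([
  [-0.5,-0.2,0,1,1],
  [-1,-0.4,0,1,1],
  [-1,-0.4,0,1,1],
  [-1,-0.4,0,1,1],
  [-1,-0.4,0,1,1],
  [-1,-0.4,0,1,1],
  [-1,-0.4,0,1,1],
  [-1,-0.4,0,1,1],
  [-1,-0.4,0,1,1],
  [-1,-0.4,0,1,1],
  [-1,-0.4,0,1,1],
])

```text
clock: 9.75
eef_pos: [0.4806, 0.3262, 0.2614]
tool_rot: [-0.208, 0.978, 0.0, 0.01]
ft_force: [0.3, 0.5, -0.6]
grip_width: 0.0857
```

```bash
python3 st.py; python3 -c "
from h import *
goto((.48,.42,.25),np.radians(75))"
```

```text
[ 0.5997  0.3875  0.2228  1.3876 -0.0073 -1.3901] [0.4806 0.3262 0.2614] [ 0.0195  0.0044 -0.9998] pitch -0.018571658766608712
pos [0.4806 0.3262 0.2614] jaw -156.0 shift/0.1m [-0.374  0.86   0.118] roll/90deg -0.567  J6 -1.39
```

Emit:
carry_out([
  [-0.2,0.45,0,1,1],
  [-0.37,0.86,0,1,1],
  [-0.37,0.86,0,1,1],
  [-0.37,0.86,0,1,1],
  [-0.37,0.86,0,1,1],
  [-0.37,0.86,0,1,1],
  [-0.37,0.86,0,1,1],
  [-0.37,0.86,0,1,1],
  [-0.37,0.86,0,1,1],
  [-0.37,0.86,0,1,1],
  [-0.37,0.86,0,1,1],
])

```text
clock: 10.85
eef_pos: [0.479, 0.4198, 0.2617]
tool_rot: [0.544, 0.839, 0.007, 0.007]
ft_force: [0.3, 0.4, -0.5]
grip_width: 0.0852
```

Emit:
carry_out([
  [0,0,0,0.43,1],
  [0,0,0,0.43,1],
  [0,0,0,0.43,1],
  [0,0,0,0.43,1],
  [0,0,0,0.43,1],
])

```text
clock: 11.35
eef_pos: [0.479, 0.4198, 0.2617]
tool_rot: [0.792, 0.611, 0.009, 0.004]
ft_force: [0.2, -0.1, 0.8]
grip_width: 0.0853
```

```bash
python3 st.py; python3 shot.py E; python3 -c "
from h import *
im=cv2.imread('pics/E.png')[:,:,::-1]; crop(im,100,60,430,290,2.4,'e1')"
```

```text
[ 0.7238  0.508   0.4104  1.4557 -0.0096  0.9799] [0.479  0.4198 0.2617] [ 0.0194  0.0044 -0.9998] pitch -0.017476059127557342
[0.47895738 0.41980024 0.26165425] 11.4
```

View pics/E.png

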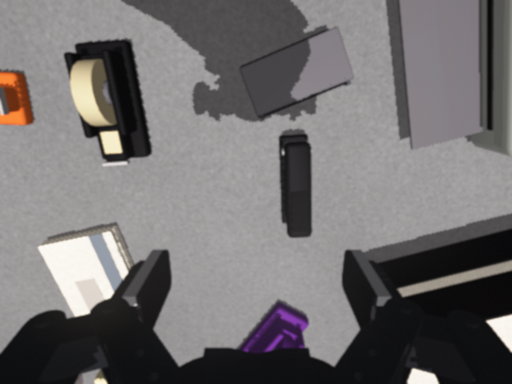

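View pics/e1.png

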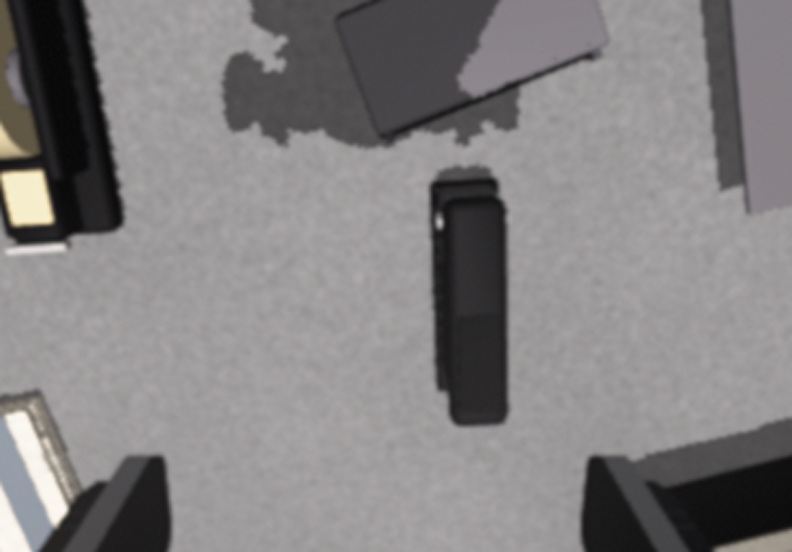

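```bash
python3 - <<'E'
from fit import *
c=pickle.load(open('pics/E.pkl','rb'))
q=lambda u,v,z:unproj(c,100+u/2.4,60+v/2.4,z)[:2]
a,b=q(433,182,.006),q(439,390,.006); d=b-a
print('base edge',a,b,np.linalg.norm(d),np.degrees(np.arctan2(d[1],d[0])))
for z in (.052,.057):
    L=q(445,212,z),q(451,410,z);Rr=q(505,212,z),q(508,410,z)
    for e in (L,Rr): d=e[1]-e[0]; print(z,e,np.degrees(np.arctan2(d[1],d[0])))
    print('width',np.linalg.norm(L[0]-Rr[0]),np.linalg.norm(L[1]-Rr[1]), 'mid',(L[0]+Rr[0]+L[1]+Rr[1])/4)
    print('ends',q(475,198,z),q(480,424,z))
print('eye',c['eye'])
E
```

```text
base edge [0.46478882 0.45705037] [0.58105656 0.4335394 ] 0.11862105272744178 -11.431856311433258
0.052 (array([0.47099415, 0.45723953]), array([0.57064033, 0.43777801])) -11.051112172777323
0.052 (array([0.47800812, 0.48386179]), array([0.57807969, 0.46567926])) -10.298030995676172
width 0.027530718993688422 0.028876005070152717 mid [0.52443057 0.46113965]
ends [0.46818235 0.4718833 ] [0.58223384 0.45033247]
0.057 (array([0.46983875, 0.45698565]), array([0.56796309, 0.43782135])) -11.051112172777371
0.057 (array([0.47674561, 0.48320132]), array([0.57528884, 0.46529648])) -10.29803099567617
width 0.027110258296842257 0.028434998599645687 mid [0.52245907 0.4608262 ]
ends [0.46706989 0.47140576] [0.57937954 0.45018407]
eye [0.39534168 0.44061573 0.37938754]
```

```bash
python3 - <<'E'
from fit import *
goto((.525,.462,.048),np.radians(79))
c=pickle.load(open('pics/E.pkl','rb'))
for p in [(365,250),(372,262),(300,300),(250,350)]: print(unproj(c,*p,0.0)[:2],unproj(c,*p,0.06)[:2])
E
```

```text
pos [0.479  0.4198 0.2617] jaw 75.3 shift/0.1m [0.506 0.3   2.147] roll/90deg -0.041  J6 0.98
[0.65742323 0.53831526] [0.61597513 0.52286412]
[0.68023562 0.5455762 ] [0.63517975 0.52897674]
[0.71954567 0.42934432] [0.66827293 0.43112688]
[0.79700658 0.32876332] [0.73348343 0.34645274]
```

Emit:
carry_out([
  [0.5,0.3,0,-0.04,0.4],
  [0.5,0.3,0.5,-0.04,0.4],
  [0.5,0.3,1,-0.04,0.4],
  [0.5,0.3,1,-0.04,0.4],
  [0.5,0.3,1,-0.04,0.4],
])

```text
clock: 11.9
eef_pos: [0.521, 0.4612, 0.1618]
tool_rot: [0.77, 0.638, 0.007, 0.004]
ft_force: [0.6, -0.1, 1.0]
grip_width: 0.0599
```

```bash
python3 - <<'E'
from fit import *
goto((.525,.462,.048),np.radians(79)); print(bot.get_obs()['grip_width'])
E
python3 shot.py F; python3 st.py
```

```text
pos [0.521  0.4612 0.1618] jaw 79.3 shift/0.1m [0.009 0.02  1.138] roll/90deg 0.003  J6 0.91
0.05989480937733709
[0.52226125 0.46271111 0.16506997] 11.95
[ 0.7288  0.6724  0.4415  1.3198 -0.0094  0.9151] [0.5223 0.4627 0.1651] [ 0.0213  0.0064 -0.9998] pitch -0.020141711269450413
```

View pics/F.png

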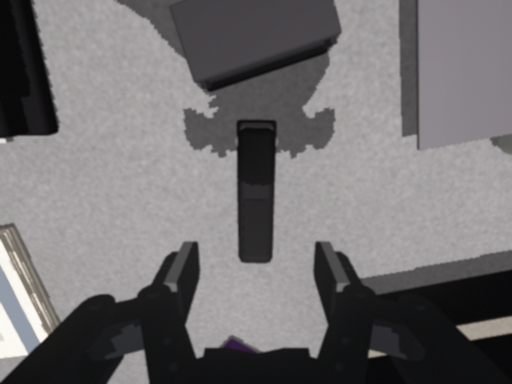

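Emit:
carry_out([
  [0,0.02,0.4,0,0.4],
  [0,0.02,0.8,0,0.4],
  [0,0.02,0.8,0,0.4],
])

```text
clock: 12.25
eef_pos: [0.5236, 0.4614, 0.0813]
tool_rot: [0.77, 0.638, 0.007, 0.004]
ft_force: [-0.6, -0.3, -1.0]
grip_width: 0.0603
```

```bash
python3 - <<'E'
from fit import *
goto((.525,.462,.047),np.radians(79)); print(bot.get_obs()['grip_width'])
E
```

```text
pos [0.5236 0.4614 0.0813] jaw 79.4 shift/0.1m [0.007 0.007 0.343] roll/90deg 0.004  J6 0.91
0.060274544946292995
```

Emit:
carry_out([
  [0,0,0.34,0,0.4],
  [0,0,0.34,0,0.4],
  [0,0,0.34,0,-1],
  [0,0,0.34,0,-1],
  [0,0,0.34,0,-1],
  [0,0,0.34,0,-1],
  [0,0,0.34,0,-1],
  [0,0,0.34,0,-1],
  [0,0,0.34,0,-1],
])

```text
clock: 13.15
eef_pos: [0.527, 0.4644, 0.0531]
tool_rot: [0.77, 0.638, 0.012, 0.004]
ft_force: [0.2, -0.5, 5.9]
grip_width: 0.0292
```

Emit:
carry_out([
  [0,0,-0.2,0,-1],
  [0,0,-0.6,0,-1],
  [0,0,-0.6,0,-1],
])

```text
clock: 13.45
eef_pos: [0.5272, 0.4656, 0.1169]
tool_rot: [0.769, 0.638, 0.016, 0.004]
ft_force: [1.6, 0.5, -1.1]
grip_width: 0.0287
```

```bash
python3 st.py;python3 shot.py G; python3 - <<'E'
from fit import *
print(bot.get_obs()['ft_force'],bot.get_obs()['grip_width'])
bk=np.array([.5986,.1575]);t=-.0301
ex=np.array([np.cos(t),np.sin(t)]);ey=np.array([-ex[1],ex[0]])
print('stapler',bk+ey*(.0525+.03+.018),'box',bk+ey*(.0525+.03+.036+.03+.0225))
E
```

```text
[ 0.7271  0.7034  0.3707  1.2072 -0.0092  0.9125] [0.5272 0.4656 0.1169] [ 0.0292  0.0136 -0.9995] pitch -0.030827805266472552
[0.52635545 0.46477425 0.11419841] 13.5
[ 1.18184015 -0.25840532 -2.62808725] 0.029011455354520894
stapler [0.60162459 0.25795448] box [0.60374632 0.32842254]
```

View pics/G.png

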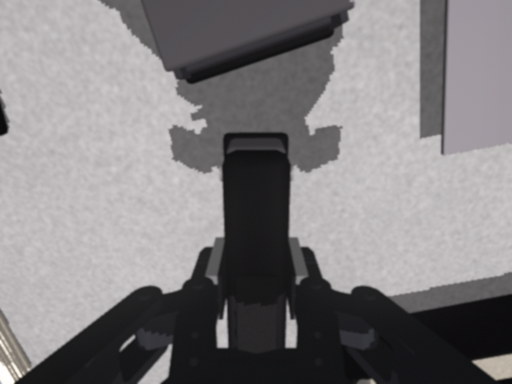

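```bash
python3 - <<'E'
from fit import *
goto((.603,.258,.12),np.radians(88.3))
E
```

```text
pos [0.5264 0.4648 0.1142] jaw 79.4 shift/0.1m [-1.89   1.136 -0.061] roll/90deg -0.099  J6 0.91
```

Emit:
carry_out([
  [-0.4,0.24,-0.1,0,-1],
  [-0.8,0.48,-0.1,-0.05,-1],
  [-0.95,0.57,-0.1,-0.1,-1],
  [-0.95,0.57,-0.1,-0.1,-1],
])

```text
clock: 13.9
eef_pos: [0.5631, 0.3551, 0.1184]
tool_rot: [0.718, 0.695, 0.008, 0.005]
ft_force: [0.3, 0.9, -2.7]
grip_width: 0.0286
```

Emit:
carry_out([
  [-0.4,0.24,0,0,-1],
  [-0.8,0.4,0,0,-1],
  [-0.8,0.4,0,0,-1],
  [-0.8,0.4,0,0,-1],
])

```text
clock: 14.3
eef_pos: [0.5999, 0.2772, 0.1188]
tool_rot: [0.718, 0.696, 0.008, 0.004]
ft_force: [0.2, 0.9, -2.2]
grip_width: 0.0285
```

```bash
python3 st.py; python3 shot.py H; python3 - <<'E'
from fit import *
goto((.603,.258,.054),np.radians(88.3))
E
```

```text
[ 0.4341  0.6258  0.2344  1.1609 -0.003   0.4647] [0.5999 0.2772 0.1188] [ 0.018   0.0051 -0.9998] pitch -0.01852535085909235
[0.59958398 0.27819618 0.11888322] 14.35
pos [0.5996 0.2782 0.1189] jaw 88.4 shift/0.1m [-0.205  0.028  0.648] roll/90deg 0.001  J6 0.46
```

View pics/H.png

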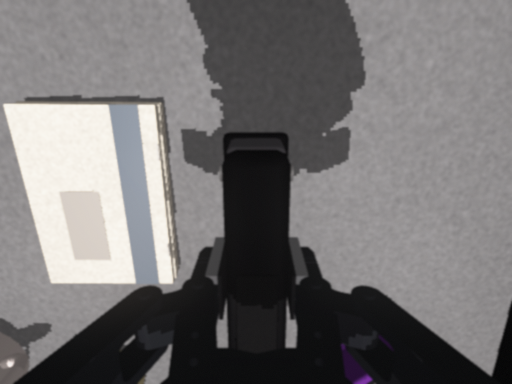

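```bash
python3 - <<'E'
from fit import *
crop(cv2.imread('pics/H.png')[:,:,::-1],0,80,300,300,2.6,'h1')
E
```

```text
(no output)
```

View pics/h1.png

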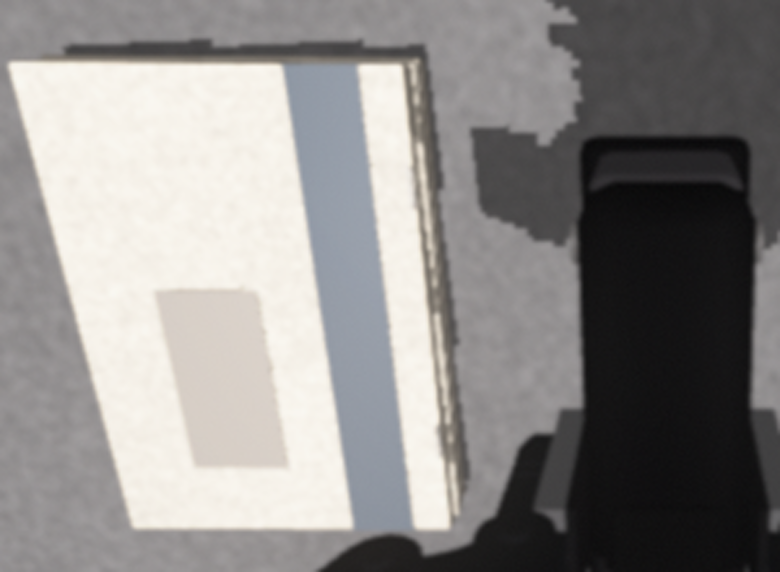

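```bash
python3 - <<'E'
from fit import *
fit('H',[(3.8,103.8),(155,103.8),(173.1,283.1),(50.8,283.1)],DN,.148,.105,.021,[.59,.15,0])
c=pickle.load(open('pics/H.pkl','rb'))
for z in (.064,.071):
  a,b=[unproj(c,u/2.6,80+v/2.6,z)[:2] for u,v in ((583,140),(748,140))]
  m=(a+b)/2; print(z,np.linalg.norm(a-b),m, 'center est',m+.06*np.array([np.cos(np.radians(-1.7)),np.sin(np.radians(-1.7))]))
E
```

```text
H [ 0.5982  0.1563 -0.0376] deg -2.15 res 1.75 sides mm [103.3 147.2 103.7 146.7]
0.064 0.036121456324514176 [0.5417529  0.27948729] center est [0.60172649 0.27770732]
0.071 0.03465539191635768 [0.54061501 0.27948325] center est [0.6005886  0.27770328]
```

Emit:
carry_out([
  [-0.21,0.01,0,0,-1],
  [-0.21,0.01,0.3,0,-1],
  [-0.21,0.01,0.5,0,-1],
  [-0.21,0.01,0.5,0,-1],
])

```text
clock: 14.75
eef_pos: [0.5981, 0.2565, 0.0655]
tool_rot: [0.717, 0.697, 0.005, 0.004]
ft_force: [-1.4, -0.4, -2.8]
grip_width: 0.0288
```

```bash
python3 st.py;  python3 - <<'E'
from fit import *
goto((.601,.2575,.0535),np.radians(88.1));print(bot.get_obs()['ft_force'])
E
```

```text
[ 0.4064  0.6578  0.1433  1.0443 -0.0031  0.4335] [0.5981 0.2565 0.0655] [ 0.0122  0.0018 -0.9999] pitch -0.011953827382338522
pos [0.5981 0.2565 0.0655] jaw 88.4 shift/0.1m [0.011 0.027 0.121] roll/90deg 0.004  J6 0.43
[-1.42225613 -0.42051208 -2.80446183]
```

Emit:
carry_out([
  [0.01,0.03,0.06,0,-1],
  [0.01,0.03,0.11,0,-1],
  [0.01,0.03,0.11,0,-1],
])

```text
clock: 15.05
eef_pos: [0.6049, 0.2583, 0.0587]
tool_rot: [0.717, 0.697, 0.009, 0.005]
ft_force: [-0.6, 0.3, -2.3]
grip_width: 0.0291
```

Emit:
carry_out([
  [0,0,0,0,-1],
  [0,0,0,0,-1],
  [0,0,0,0,-1],
])

```text
clock: 15.35
eef_pos: [0.605, 0.2579, 0.059]
tool_rot: [0.717, 0.697, 0.009, 0.005]
ft_force: [1.0, 0.6, -2.2]
grip_width: 0.0284
```

```bash
python3 st.py;  python3 - <<'E'
from fit import *
goto((.601,.2575,.0535),np.radians(88.1));print(bot.get_obs()['ft_force'])
E
```

```text
[ 0.4043  0.6706  0.1483  1.0278 -0.0032  0.4329] [0.605  0.2579 0.059 ] [ 0.0204  0.0052 -0.9998] pitch -0.020765746985478728
pos [0.605  0.2579 0.059 ] jaw 88.4 shift/0.1m [-0.005 -0.041  0.055] roll/90deg 0.003  J6 0.43
[ 0.98051368  0.56788265 -2.19299052]
```

Emit:
carry_out([
  [0,-0.04,0.02,0,-1],
  [0,-0.04,0.05,0,-1],
  [0,-0.04,0.05,0,-1],
  [0,-0.04,0.05,0,-1],
])

```text
clock: 15.75
eef_pos: [0.6006, 0.2579, 0.0532]
tool_rot: [0.717, 0.697, 0.009, 0.005]
ft_force: [-0.1, -0.3, -2.7]
grip_width: 0.0285
```

Emit:
carry_out([
  [0,0,0.02,0,-1],
  [0,0,0.02,0,-1],
  [0,0,0.02,0,-1],
])

```text
clock: 16.05
eef_pos: [0.6008, 0.2579, 0.0531]
tool_rot: [0.717, 0.697, 0.009, 0.005]
ft_force: [-3.7, -1.7, 6.6]
grip_width: 0.0291
```

Emit:
carry_out([
  [0,0,0,0,0.2],
  [0,0,0,0,0.2],
  [0,0,0,0,0.2],
  [0,0,0,0,0.2],
])

```text
clock: 16.45
eef_pos: [0.6009, 0.2579, 0.0512]
tool_rot: [0.717, 0.697, 0.009, 0.005]
ft_force: [0.1, -0.3, 0.8]
grip_width: 0.0514
```

Emit:
carry_out([
  [0,0,-0.5,0,0.2],
  [0,-0.6,-1,0,0.2],
  [0,-0.6,-1,0,1],
  [0,-0.6,-1,0,1],
])

```text
clock: 16.85
eef_pos: [0.5383, 0.2601, 0.1538]
tool_rot: [0.717, 0.697, 0.011, 0.006]
ft_force: [0.8, 0.3, -0.2]
grip_width: 0.0783
```

Emit:
carry_out([
  [0,-0.3,-0.7,0,1],
  [0,-0.3,-0.7,0,1],
  [0,-0.3,-0.7,0,1],
])

```text
clock: 17.15
eef_pos: [0.509, 0.2608, 0.2232]
tool_rot: [0.717, 0.697, 0.012, 0.006]
ft_force: [0.0, 0.2, 1.0]
grip_width: 0.0851
```

```bash
python3 st.py;  python3 shot.py I; python3 -c "
from h import *
im=cv2.imread('pics/I.png')[:,:,::-1]; crop(im,80,100,350,330,2.8,'i1')"
```

```text
[ 0.4757  0.3787  0.1102  1.276  -0.0046  0.5036] [0.509  0.2608 0.2232] [ 0.0256  0.008  -0.9996] pitch -0.026416577724808876
[0.50872206 0.26026805 0.22098117] 17.2
```

View pics/i1.png

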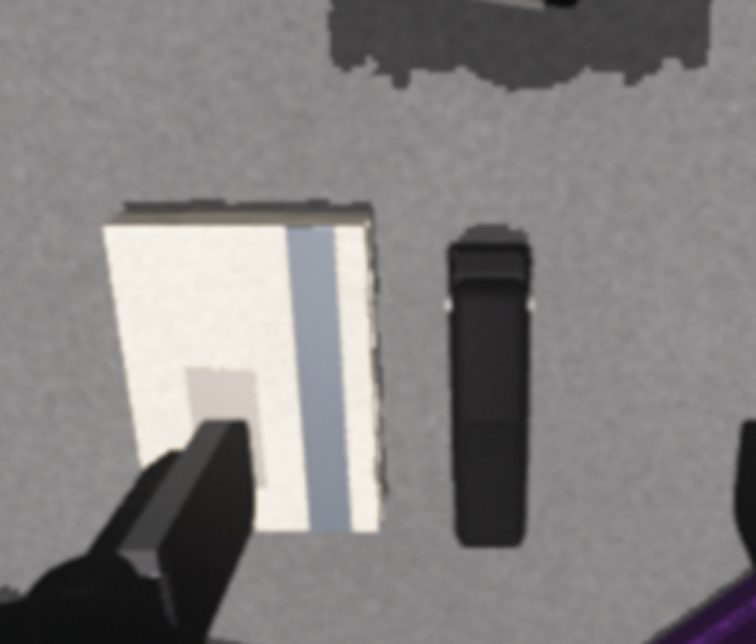

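View pics/I.png

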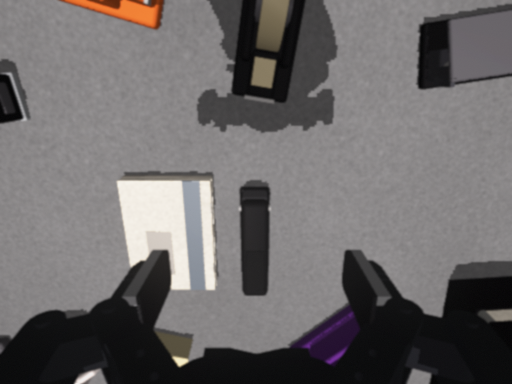

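```bash
python3 - <<'E'
from fit import *
c=pickle.load(open('pics/I.pkl','rb'));S=lambda u,v:(80+u/2.8,100+v/2.8)
q=lambda u,v,z:unproj(c,*S(u,v),z)[:2]
fit('I',[S(104,226),S(367,226),S(380,531)],DN[:3],.148,.105,.021,[.59,.15,0])
L,Rr=q(448,246,.005),q(530,246,.005);print('rear base',L,Rr,np.linalg.norm(L-Rr))
for z in (.054,):
  a,b,d,e=q(450,290,z),q(457,540,z),q(529,290,z),q(525,540,z)
  print('top',a,b,d,e,'mid axis',(a+d)/2,(b+e)/2,'nose end',q(491,547,z),q(491,280,z))
v=unproj(c,250+80/2.8,50,0)
for p in [(300,345),(350,310)]: print(unproj(c,*p,.0)[:2])
E
```

```text
I [ 0.599   0.1573 -0.0368] deg -2.11 res 0.65 sides mm [104.1 147.1 179.5]
rear base [0.54200041 0.24304498] [0.54305875 0.2776067 ] 0.03457792004238846
top [0.54161354 0.24581977] [0.65341432 0.24366321] [0.54251719 0.27480593] [0.65439058 0.27172987] mid axis [0.54206536 0.26031285] [0.65390245 0.25769654] nose end [0.65743688 0.25759011] [0.53812403 0.26096854]
[0.79433929 0.32040288]
[0.73183685 0.38965657]
```

Emit:
carry_out([
  [-0.5,-0.2,0,0,1],
  [-1,-0.4,0,0,1],
  [-1,-0.4,0,0,1],
])

```text
clock: 17.5
eef_pos: [0.4615, 0.1567, 0.2155]
tool_rot: [0.718, 0.696, 0.005, 0.004]
ft_force: [1.0, 0.3, -0.1]
grip_width: 0.0855
```

Emit:
carry_out([
  [-0.5,-0.2,0,0,1],
  [-1,-0.4,0,0,1],
  [-1,-0.4,0,0,1],
])

```text
clock: 17.8
eef_pos: [0.4195, 0.0586, 0.2152]
tool_rot: [0.719, 0.695, 0.006, 0.004]
ft_force: [0.3, -0.1, -0.2]
grip_width: 0.0853
```

Emit:
carry_out([
  [-0.5,-0.2,0,0,1],
  [-1,-0.3,0,0,1],
  [-1,-0.3,0,0,1],
])

```text
clock: 18.1
eef_pos: [0.3881, -0.0408, 0.2148]
tool_rot: [0.72, 0.694, 0.008, 0.005]
ft_force: [-0.2, 0.2, -0.8]
grip_width: 0.0851
```

Emit:
carry_out([
  [-0.5,0,0,-0.1,1],
  [-1,0,0,-0.1,1],
  [-1,0,0,-0.1,1],
  [-1,0,0,-0.1,1],
])

```text
clock: 18.5
eef_pos: [0.3868, -0.138, 0.2145]
tool_rot: [0.662, 0.75, 0.008, 0.005]
ft_force: [-0.6, 0.2, 0.4]
grip_width: 0.0853
```

```bash
python3 st.py; python3 - <<'E'
from fit import *
goto((.379,-.28,.12),np.radians(98.4))
E
```

```text
[-0.3507  0.0781 -0.3031  1.1741  0.0118 -0.4753] [ 0.3868 -0.138   0.2145] [ 0.0186  0.0057 -0.9998] pitch -0.015532367517188783
pos [ 0.3868 -0.138   0.2145] jaw 97.1 shift/0.1m [-1.402 -0.272  0.935] roll/90deg -0.014  J6 -0.48
```

```bash
python3 shot.py J
```

```text
[ 0.38658978 -0.1368254   0.21452899] 18.55
```

Emit:
carry_out([
  [-0.5,-0.1,0,-0.01,1],
  [-1,-0.2,0,-0.01,1],
  [-1,-0.2,0,-0.01,1],
])

```text
clock: 18.85
eef_pos: [0.3802, -0.2413, 0.2144]
tool_rot: [0.655, 0.755, 0.008, 0.007]
ft_force: [-0.0, 1.8, -0.1]
grip_width: 0.0852
```

Emit:
carry_out([
  [-0.4,-0.07,0.4,0,1],
  [-0.4,-0.07,0.8,0,1],
  [-0.4,-0.07,0.8,0,1],
  [-0.4,-0.07,0.8,0,1],
  [-0.4,-0.07,0.8,0,1],
])

```text
clock: 19.35
eef_pos: [0.3812, -0.2782, 0.1362]
tool_rot: [0.653, 0.757, 0.009, 0.007]
ft_force: [0.8, 0.2, 0.7]
grip_width: 0.0857
```

```bash
python3 shot.py K; python3 - <<'E'
from fit import *
goto((.379,-.28,.03),np.radians(98.4))
E
```

```text
[ 0.3813993  -0.27859467  0.13659915] 19.4
pos [ 0.3814 -0.2786  0.1366] jaw 98.4 shift/0.1m [-0.01  -0.05   1.065] roll/90deg -0.000  J6 -0.79
```

View pics/J.png

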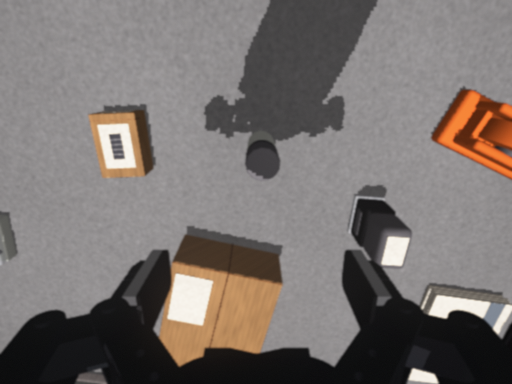

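View pics/K.png

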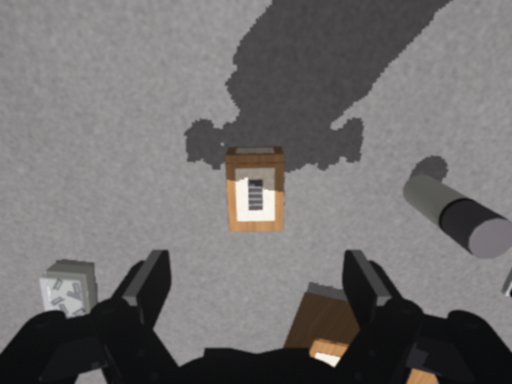

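```bash
python3 - <<'E'
from fit import *
fit('K',[(227,166.5),(284.5,165.5),(283.5,231),(229.5,232.5)],DN,.065,.045,.03,[.38,-.28,.14])
E
```

```text
K [ 0.3853 -0.277   0.1615] deg 9.25 res 5.75 sides mm [44.1 56.2 44.9 56.8]
```

```bash
python3 - <<'E'
from fit import *
crop(cv2.imread('pics/K.png')[:,:,::-1],200,130,310,250,5,'k1')
E
```

```text
(no output)
```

View pics/k1.png

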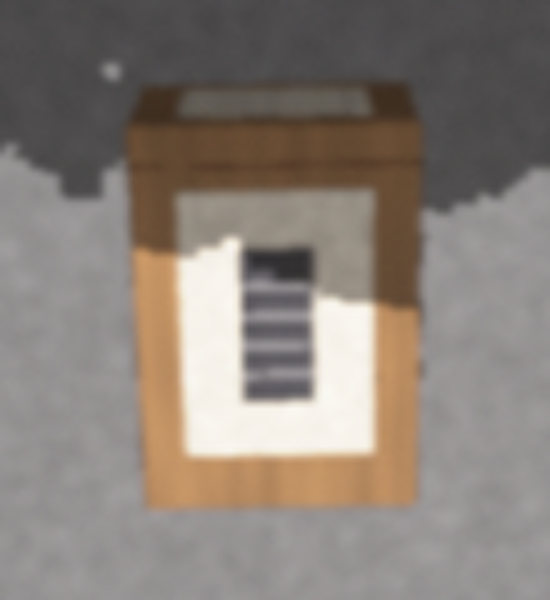

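```bash
python3 - <<'E'
from fit import *
r=fit('K',[(225.6,155),(284.4,154.6),(283.4,231.2),(229.2,231.2)],DN,.065,.045,.03,[.38,-.28,.14])
goto((r[0],r[1],.03),r[2]+np.pi/2)
E
```

```text
K [ 0.3801 -0.2782  0.1589] deg 9.10 res 0.48 sides mm [44.5 64.9 45.  64.6]
pos [ 0.3814 -0.2786  0.1366] jaw 98.4 shift/0.1m [ 0.006 -0.037  1.065] roll/90deg -0.008  J6 -0.79
```

Emit:
carry_out([
  [0.01,-0.04,0.4,-0.01,1],
  [0.01,-0.04,0.8,-0.01,1],
  [0.01,-0.04,0.95,-0.01,1],
  [0.01,-0.04,0.95,-0.01,1],
  [0.01,-0.04,0.95,-0.01,1],
  [0.01,-0.04,0.95,-0.01,1],
])

```text
clock: 20.0
eef_pos: [0.3791, -0.279, 0.0416]
tool_rot: [0.648, 0.761, 0.008, 0.008]
ft_force: [0.6, -0.2, 0.4]
grip_width: 0.0852
```

Emit:
carry_out([
  [0,0,0.1,0,1],
  [0,0,0.1,0,1],
  [0,0,0.1,0,-1],
  [0,0,0.1,0,-1],
  [0,0,0.1,0,-1],
  [0,0,0.1,0,-1],
  [0,0,0.1,0,-1],
  [0,0,0.1,0,-1],
  [0,0,0.1,0,-1],
])

```text
clock: 20.9
eef_pos: [0.3779, -0.2783, 0.0298]
tool_rot: [0.648, 0.761, 0.008, 0.006]
ft_force: [0.2, -0.7, 5.9]
grip_width: 0.0442
```

Emit:
carry_out([
  [0,0,-0.3,0,-1],
  [0,0,-0.8,0,-1],
  [0,0,-1,0,-1],
  [0,0,-1,0,-1],
])

```text
clock: 21.3
eef_pos: [0.3774, -0.2798, 0.1323]
tool_rot: [0.648, 0.761, 0.008, 0.009]
ft_force: [0.2, 0.0, -1.9]
grip_width: 0.0439
```

```bash
python3 shot.py L; python3 - <<'E'
from fit import *
goto((.604,.329,.15),np.radians(88.2)); print(bot.get_obs()['grip_width'])
E
```

```text
[ 0.37614747 -0.27890375  0.13025688] 21.35
pos [ 0.3761 -0.2789  0.1303] jaw 99.2 shift/0.1m [ 5.639  3.221 -0.128] roll/90deg 0.122  J6 -0.81
0.04426730830331548
```

View pics/L.png

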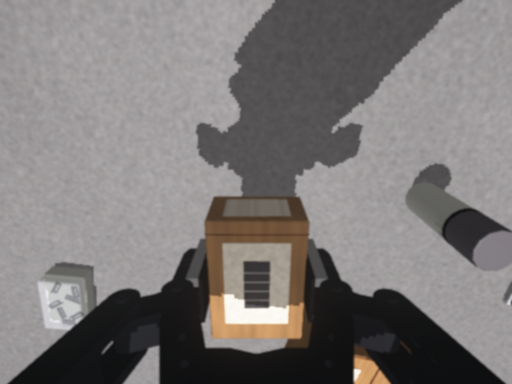

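Emit:
carry_out([
  [0.4,0.2,-0.2,0,-1],
  [0.8,0.45,-0.3,0,-1],
  [1,0.57,-0.3,0,-1],
])

```text
clock: 21.65
eef_pos: [0.4155, -0.1684, 0.16]
tool_rot: [0.648, 0.762, 0.008, 0.005]
ft_force: [1.4, -1.1, -1.2]
grip_width: 0.0437
```

Emit:
carry_out([
  [0.4,0.23,0,0,-1],
  [0.8,0.46,0,0,-1],
  [1,0.57,0,0,-1],
])

```text
clock: 21.95
eef_pos: [0.455, -0.0599, 0.1598]
tool_rot: [0.647, 0.762, 0.007, 0.004]
ft_force: [-0.6, -0.8, -1.2]
grip_width: 0.0439
```

Emit:
carry_out([
  [0.4,0.23,0,0,-1],
  [0.8,0.46,0,0,-1],
  [1,0.57,0,0,-1],
])

```text
clock: 22.25
eef_pos: [0.4956, 0.0478, 0.1609]
tool_rot: [0.647, 0.762, 0.007, 0.004]
ft_force: [-0.1, -0.3, -0.8]
grip_width: 0.0441
```

Emit:
carry_out([
  [0.4,0.23,0,0,-1],
  [0.8,0.46,0,0,-1],
  [1,0.57,0,0.05,-1],
])

```text
clock: 22.55
eef_pos: [0.5359, 0.1556, 0.1618]
tool_rot: [0.677, 0.736, 0.007, 0.004]
ft_force: [-1.0, 0.3, -1.2]
grip_width: 0.0439
```

Emit:
carry_out([
  [0.4,0.23,0,0.05,-1],
  [0.8,0.46,0,0.07,-1],
  [0.8,0.46,0,0.07,-1],
  [0.8,0.46,0,0.07,-1],
])

```text
clock: 22.95
eef_pos: [0.5742, 0.2365, 0.1622]
tool_rot: [0.716, 0.698, 0.006, 0.004]
ft_force: [0.4, -0.2, -1.0]
grip_width: 0.0438
```

```bash
python3 shot.py M; python3 st.py; python3 - <<'E'
from fit import *
goto((.604,.329,.05),np.radians(88.2)); print(bot.get_obs()['grip_width'])
E
```

```text
[0.57403875 0.23547557 0.16284952] 23.0
[ 0.3907  0.5187  0.1695  1.2074 -0.0033  0.4184] [0.574  0.2355 0.1628] [ 0.0143  0.0024 -0.9999] pitch -0.01416559528517558
pos [0.574  0.2355 0.1628] jaw 88.4 shift/0.1m [0.94  0.257 1.135] roll/90deg 0.002  J6 0.42
0.04405473674901665
```

View pics/M.png

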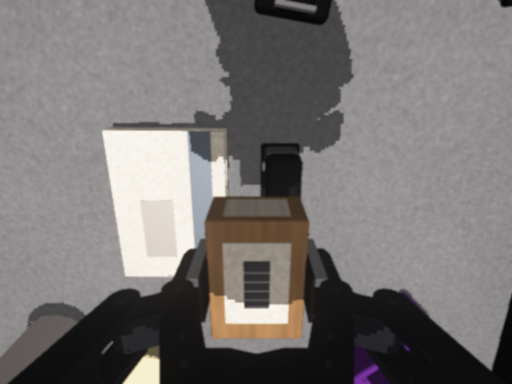

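```bash
python3 - <<'E'
from fit import *
r=fit('M',[(206,235.5),(307.5,235.5),(303.5,338.5),(211,338.5)],DN,.065,.045,.163,[.57,.235,0])
E
```

```text
M [ 0.581   0.237  -0.0227] deg -1.30 res 7.42 sides mm [44.2 57.8 46.3 57.7]
```

Emit:
carry_out([
  [0.4,0.1,0,0,-1],
  [0.8,0.2,0,0,-1],
  [0.94,0.24,0.3,0,-1],
  [0.94,0.24,0.7,0,-1],
  [0.94,0.24,0.9,0,-1],
  [0.94,0.24,0.9,0,-1],
  [0.94,0.24,0.9,0,-1],
  [0.94,0.24,0.9,0,-1],
])

```text
clock: 23.8
eef_pos: [0.6053, 0.3294, 0.0791]
tool_rot: [0.717, 0.697, 0.01, 0.006]
ft_force: [-0.2, -0.0, -1.6]
grip_width: 0.0439
```

```bash
python3 st.py; python3 - <<'E'
from fit import *
goto((.604,.329,.031),np.radians(88.2)); print(bot.get_obs()['grip_width'])
E
```

```text
[ 0.5005  0.7098  0.2795  1.1177 -0.0052  0.53  ] [0.6053 0.3294 0.0791] [ 0.0225  0.0064 -0.9997] pitch -0.022783396515228205
pos [0.6053 0.3294 0.0791] jaw 88.3 shift/0.1m [-0.008 -0.024  0.48 ] roll/90deg 0.001  J6 0.53
0.0439406807927334
```

```bash
python3 - <<'E'
from fit import *
crop(cv2.imread('pics/M.png')[:,:,::-1],190,180,325,350,4,'m1')
r=fit('M',[(206,222),(307.5,222),(303.5,338.5),(211,338.5)],DN,.065,.045,.163,[.57,.235,0])
E
```

```text
M [ 0.5769  0.2371 -0.023 ] deg -1.32 res 1.9 sides mm [43.5 64.3 46.3 64.2]
```

View pics/m1.png

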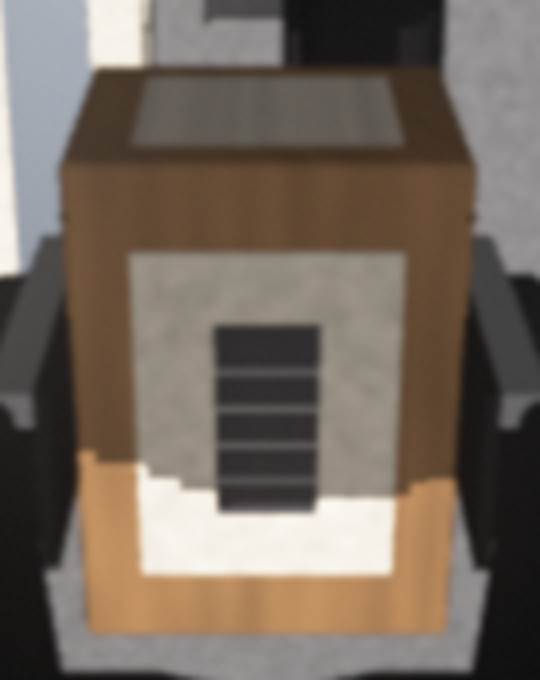

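Emit:
carry_out([
  [0,-0.04,0.25,0,-1],
  [0,-0.04,0.44,0,-1],
  [0,-0.04,0.46,0,-1],
  [0,-0.04,0.46,0,-1],
  [0,-0.04,0.46,0,-1],
])

```text
clock: 24.3
eef_pos: [0.6024, 0.3306, 0.033]
tool_rot: [0.717, 0.697, 0.01, 0.006]
ft_force: [0.6, 0.6, -0.1]
grip_width: 0.044
```

Emit:
carry_out([
  [-0.01,0,0.02,0,-1],
  [-0.01,0,0.02,0,-1],
  [-0.01,0,0.02,0,0.2],
  [-0.01,0,0.02,0,0.2],
  [-0.01,0,0.02,0,0.2],
  [-0.01,0,0.02,0,0.2],
])

```text
clock: 24.9
eef_pos: [0.601, 0.3291, 0.0288]
tool_rot: [0.717, 0.697, 0.009, 0.005]
ft_force: [0.1, -0.0, 0.3]
grip_width: 0.0513
```

Emit:
carry_out([
  [0,0,-0.4,0,0.2],
  [0,0,-0.8,0,0.2],
  [0,-0.4,-1,0,0.6],
  [0,-0.8,-1,0,1],
  [0,-0.8,-1,0,1],
])

```text
clock: 25.4
eef_pos: [0.513, 0.3298, 0.1267]
tool_rot: [0.716, 0.698, 0.005, 0.004]
ft_force: [-0.2, -0.6, 0.1]
grip_width: 0.0854
```

Emit:
carry_out([
  [0,-0.2,-0.8,0,1],
  [0,-0.2,-0.8,0,1],
  [0,-0.2,-0.8,0,1],
])

```text
clock: 25.7
eef_pos: [0.4995, 0.3329, 0.2126]
tool_rot: [0.717, 0.697, 0.014, 0.006]
ft_force: [-0.2, 1.4, 0.2]
grip_width: 0.085
```

```bash
python3 st.py;  python3 shot.py N; python3 -c "
from h import *
im=cv2.imread('pics/N.png')[:,:,::-1]; crop(im,120,120,350,320,3,'n1')"
```

```text
[ 0.5911  0.4384  0.1729  1.2762 -0.0068  0.6187] [0.4995 0.3329 0.2126] [ 0.028   0.0106 -0.9996] pitch -0.029127905177765978
[0.4989657  0.33222546 0.20995038] 25.75
```

View pics/n1.png

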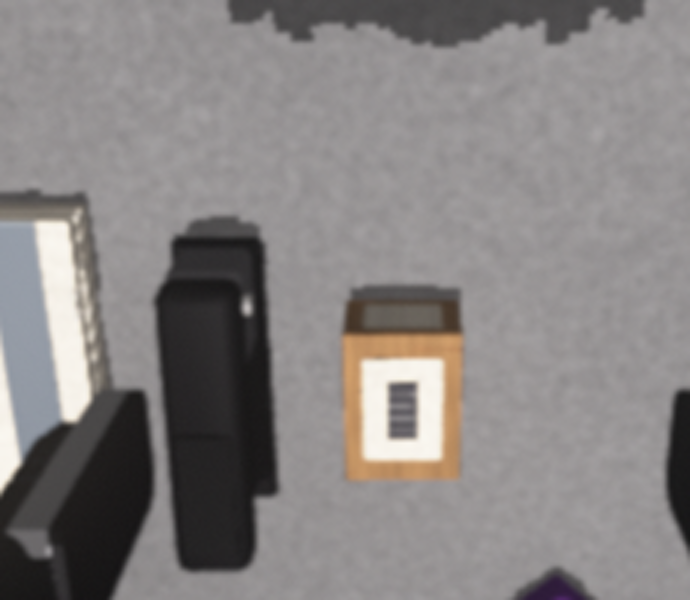

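```bash
python3 - <<'E'
from fit import *
S=lambda u,v:(120+u/3,120+v/3)
r=fit('N',[S(344,334),S(462,334),S(460,480),S(347,480)],DN,.065,.045,.03,[.6,.33,0])
r=fit('N',[S(173,239),S(263,239),S(276,494)],DN[:3],.12,.036,.006,[.6,.26,0])
E
```

```text
N [ 0.6048  0.3305 -0.0284] deg -1.63 res 0.57 sides mm [43.9 65.2 44.8 65. ]
N [ 0.6012  0.2588 -0.0405] deg -2.32 res 0.81 sides mm [ 34.5 118.5 123.3]
```

Emit:
carry_out([
  [-0.5,0,0,0,1],
  [-1,0,0,0,1],
  [-1,0,0,0,1],
])

```text
clock: 26.05
eef_pos: [0.4935, 0.2256, 0.2044]
tool_rot: [0.719, 0.695, 0.006, 0.005]
ft_force: [-0.7, 0.3, 0.3]
grip_width: 0.0852
```

Emit:
carry_out([
  [-0.5,0,0,0,1],
  [-1,0,0,0,1],
  [-1,0,0,0,1],
])

```text
clock: 26.35
eef_pos: [0.4911, 0.1262, 0.2043]
tool_rot: [0.72, 0.694, 0.007, 0.005]
ft_force: [0.3, 0.9, -0.7]
grip_width: 0.0855
```

Emit:
carry_out([
  [-0.5,0,0,0,1],
  [-1,0,0,0,1],
  [-1,0,0,0,1],
])

```text
clock: 26.65
eef_pos: [0.4887, 0.0268, 0.2041]
tool_rot: [0.72, 0.694, 0.007, 0.005]
ft_force: [-0.1, -0.6, -0.0]
grip_width: 0.0858
```

Emit:
carry_out([
  [-0.5,0,0,0,1],
  [-1,0,0,0,1],
  [-1,0,0,0,1],
])

```text
clock: 26.95
eef_pos: [0.4862, -0.0729, 0.2037]
tool_rot: [0.72, 0.694, 0.008, 0.005]
ft_force: [0.3, -0.4, 0.6]
grip_width: 0.0857
```

Emit:
carry_out([
  [-0.5,0,0,0,1],
  [-1,0,0,0,1],
  [-1,0,0,0,1],
])

```text
clock: 27.25
eef_pos: [0.4838, -0.1726, 0.2032]
tool_rot: [0.719, 0.695, 0.008, 0.005]
ft_force: [-0.7, 0.3, 0.6]
grip_width: 0.0856
```

```bash
python3 st.py;  python3 shot.py O
```

```text
[-0.348   0.2843 -0.0779  1.1917  0.0097 -0.3128] [ 0.4838 -0.1726  0.2032] [ 0.0192  0.0034 -0.9998] pitch -0.016912968084054736
[ 0.48358528 -0.1702178   0.20305602] 27.3
```

View pics/O.png

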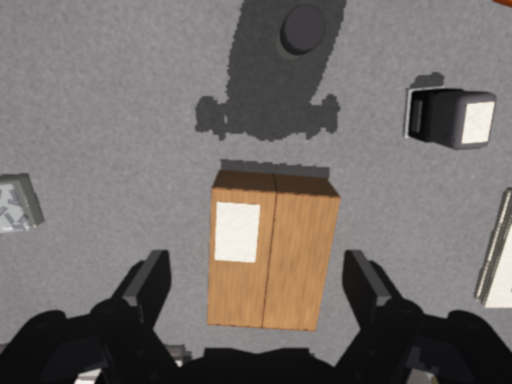

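Emit:
carry_out([
  [-0.5,0,0,0,1],
  [-1,0,0,0,1],
  [-1,0,0,0,1],
])

```text
clock: 27.6
eef_pos: [0.4812, -0.2717, 0.2027]
tool_rot: [0.719, 0.695, 0.008, 0.006]
ft_force: [-0.7, 1.5, -0.5]
grip_width: 0.0852
```

Emit:
carry_out([
  [-0.5,0,0,-0.04,1],
  [-1,0,0.2,-0.04,1],
  [-1,0,0.3,-0.04,1],
])

```text
clock: 27.9
eef_pos: [0.4789, -0.3708, 0.171]
tool_rot: [0.696, 0.718, 0.008, 0.005]
ft_force: [-0.4, 0.6, -0.9]
grip_width: 0.0852
```

Emit:
carry_out([
  [-0.6,0,0.2,0,1],
  [-0.6,0,0.3,0,1],
  [-0.6,0,0.3,0,1],
  [-0.6,0,0.3,0,1],
])

```text
clock: 28.3
eef_pos: [0.4813, -0.426, 0.1419]
tool_rot: [0.694, 0.72, 0.009, 0.004]
ft_force: [0.1, 0.9, 0.2]
grip_width: 0.0854
```

```bash
python3 st.py;  python3 shot.py P; python3 - <<'E'
from fit import *
g=lambda n:cv2.imread(f'pics/{n}.png')[:,:,::-1]
crop(g('O'),190,150,350,350,3,'o1')
goto((.515,-.441,.03),np.radians(93.2))
E
```

```text
[-0.7321  0.5809  0.2184  1.1998  0.0176 -0.7678] [ 0.4813 -0.426   0.1419] [ 0.0181  0.0074 -0.9998] pitch -0.008482426499191842
[ 0.48165927 -0.42621663  0.14291093] 28.35
pos [ 0.4817 -0.4262  0.1429] jaw 92.1 shift/0.1m [-0.166  0.306  1.134] roll/90deg -0.012  J6 -0.77
```

View pics/o1.png

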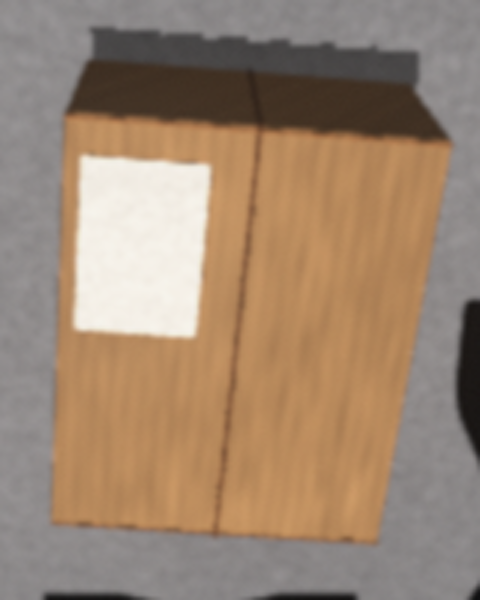

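View pics/P.png

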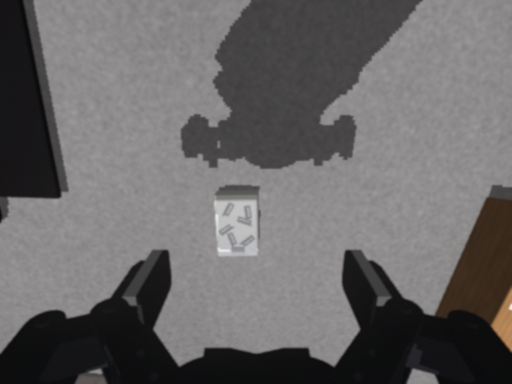

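```bash
python3 - <<'E'
from fit import *
g=lambda n:cv2.imread(f'pics/{n}.png')[:,:,::-1]
crop(g('P'),200,175,275,265,6,'p1')
fit('O',[(212,188.3),(340,197.3),(316.3,331),(207.3,323.7)],DN,.16,.12,.06,[.57,-.16,0])
E
```

```text
O [ 0.5739 -0.1622 -0.1126] deg -6.45 res 1.32 sides mm [118.6 159.1 120.5 157.6]
```

View pics/p1.png

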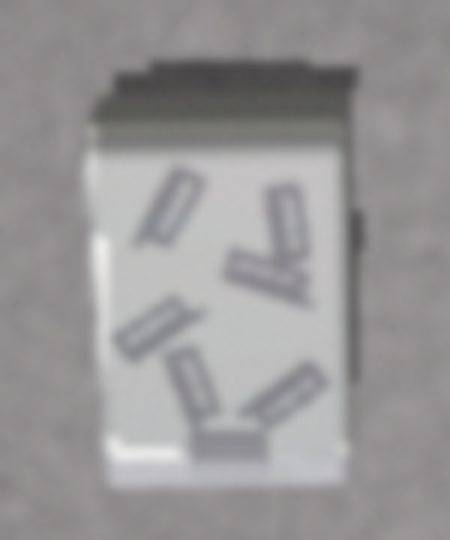

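```bash
python3 - <<'E'
from fit import *
S=lambda u,v:(200+u/6,175+v/6)
for rv in (122,150):
  r=fit('P',[S(93,rv),S(352,rv),S(347,487),S(107,487)],DN,.056,.038,.024,[.515,-.44,0.05])
goto((.514,-.441,.03),np.radians(93.2))
E
```

```text
P [ 0.5142 -0.4398  0.0287] deg 1.65 res 1.46 sides mm [36.  58.6 36.  58.6]
P [ 0.5166 -0.4398  0.0286] deg 1.64 res 1.14 sides mm [36.2 54.4 36.  54.4]
pos [ 0.4817 -0.4262  0.1429] jaw 92.1 shift/0.1m [-0.166  0.296  1.134] roll/90deg -0.012  J6 -0.77
```

Emit:
carry_out([
  [-0.14,0.3,0,0,1],
  [-0.14,0.3,0.5,0,1],
  [-0.14,0.3,0.9,0,1],
  [-0.14,0.3,0.9,0,1],
  [-0.14,0.3,0.9,0,1],
  [-0.14,0.3,0.9,0,1],
])

```text
clock: 28.95
eef_pos: [0.5149, -0.4416, 0.0569]
tool_rot: [0.695, 0.719, 0.009, 0.008]
ft_force: [-0.8, 0.2, 0.8]
grip_width: 0.0855
```

```bash
python3 st.py; python3 - <<'E'
from fit import *
goto((.515,-.440,.029),np.radians(92.3))
E
```

```text
[-0.7157  0.7131  0.2234  1.0642  0.0166 -0.7506] [ 0.5149 -0.4416  0.0569] [ 0.0236  0.0015 -0.9997] pitch -0.01688540439672903
pos [ 0.5149 -0.4416  0.0569] jaw 92.0 shift/0.1m [ 0.015 -0.005  0.279] roll/90deg -0.003  J6 -0.75
```

Emit:
carry_out([
  [0.01,0,0.2,0,1],
  [0.01,0,0.28,0,1],
  [0.01,0,0.28,0,1],
  [0.01,0,0.28,0,-1],
  [0.01,0,0.28,0,-1],
  [0.01,0,0.28,0,-1],
  [0.01,0,0.28,0,-1],
  [0.01,0,0.28,0,-1],
  [0.01,0,0.28,0,-1],
  [0.01,0,0.28,0,-1],
  [0.01,0,0.28,0,-1],
])

```text
clock: 30.05
eef_pos: [0.5142, -0.4403, 0.0264]
tool_rot: [0.695, 0.719, 0.009, 0.006]
ft_force: [-0.8, -0.3, 5.5]
grip_width: 0.0368
```

Emit:
carry_out([
  [0,0,-0.3,0,-1],
  [0,0,-0.8,0,-1],
  [0,0,-1,0,-1],
  [0,0,-1,0,-1],
])

```text
clock: 30.45
eef_pos: [0.5134, -0.4419, 0.1297]
tool_rot: [0.695, 0.719, 0.009, 0.009]
ft_force: [-0.3, -0.5, -0.0]
grip_width: 0.0368
```

```bash
python3 st.py; python3 shot.py Q; python3 - <<'E'
from fit import *
crop(cv2.imread('pics/Q.png')[:,:,::-1],190,180,325,350,4,'q1')
goto((.6045,.33,.16),np.radians(88.3))
E
```

```text
[-0.7174  0.6503  0.308   1.2092  0.0164 -0.7515] [ 0.5134 -0.4419  0.1297] [ 2.540e-02 -3.000e-04 -9.997e-01] pitch -0.019339781527919264
[ 0.51229756 -0.44080424  0.12680218] 30.5
pos [ 0.5123 -0.4408  0.1268] jaw 92.0 shift/0.1m [ 7.673  1.192 -0.29 ] roll/90deg 0.041  J6 -0.75
```

View pics/q1.png

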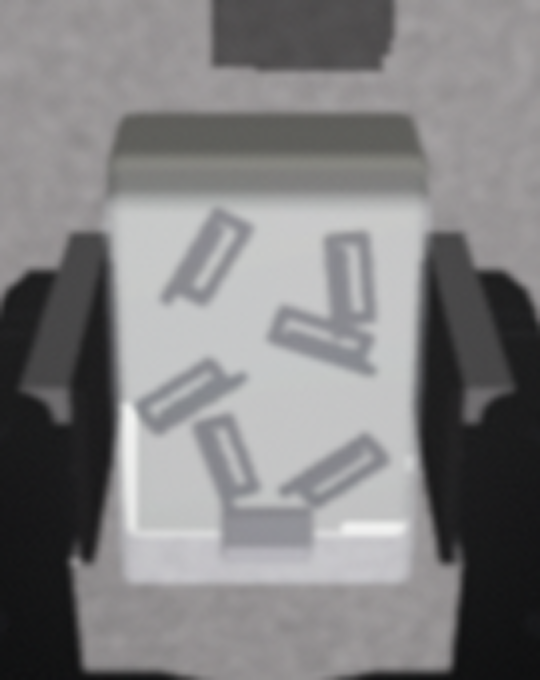

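```bash
python3 - <<'E'
from fit import *
S=lambda u,v:(190+u/4,180+v/4)
r=fit('Q',[S(106,197),S(431,197),S(410,583),S(124,583)],DN,.056,.038,.1244,[.515,-.44,0.05])
E
```

```text
Q [ 0.5184 -0.441   0.033 ] deg 1.89 res 1.27 sides mm [36.9 56.  37.1 56. ]
```

Emit:
carry_out([
  [0.4,0.05,-0.2,0,-1],
  [0.8,0.1,-0.4,0,-1],
  [1,0.15,-0.4,0,-1],
])

```text
clock: 30.8
eef_pos: [0.5223, -0.3373, 0.1661]
tool_rot: [0.694, 0.72, 0.009, 0.005]
ft_force: [0.7, -0.7, 0.5]
grip_width: 0.0366
```

Emit:
carry_out([
  [0.5,0.07,0,0,-1],
  [1,0.15,0,0,-1],
  [1,0.15,0,0,-1],
])

```text
clock: 31.1
eef_pos: [0.5328, -0.2331, 0.164]
tool_rot: [0.692, 0.722, 0.008, 0.002]
ft_force: [0.0, 0.6, -0.5]
grip_width: 0.0365
```

Emit:
carry_out([
  [0.5,0.07,0,0,-1],
  [1,0.15,0,0,-1],
  [1,0.15,0,0,-1],
])

```text
clock: 31.4
eef_pos: [0.5445, -0.1338, 0.1651]
tool_rot: [0.692, 0.722, 0.008, 0.003]
ft_force: [-0.1, -0.7, -1.0]
grip_width: 0.0368
```

Emit:
carry_out([
  [0.5,0.07,0,0,-1],
  [1,0.15,0,0,-1],
  [1,0.15,0,0,-1],
])

```text
clock: 31.7
eef_pos: [0.5565, -0.034, 0.1661]
tool_rot: [0.692, 0.721, 0.008, 0.003]
ft_force: [0.7, -0.7, -1.0]
grip_width: 0.037
```

Emit:
carry_out([
  [0.5,0.07,0,0,-1],
  [1,0.15,0,0,-1],
  [1,0.15,0,0,-1],
])

```text
clock: 32.0
eef_pos: [0.5685, 0.066, 0.1671]
tool_rot: [0.693, 0.721, 0.008, 0.004]
ft_force: [-0.8, -0.2, -0.9]
grip_width: 0.0371
```

Emit:
carry_out([
  [0.5,0.07,0,0.04,-1],
  [1,0.15,0,0.04,-1],
  [1,0.15,0,0.04,-1],
])

```text
clock: 32.3
eef_pos: [0.5803, 0.1662, 0.1678]
tool_rot: [0.715, 0.699, 0.009, 0.004]
ft_force: [-0.6, -0.5, -0.0]
grip_width: 0.0371
```

Emit:
carry_out([
  [0.5,0.07,0,0,-1],
  [1,0.15,0,0,-1],
  [1,0.15,0,0,-1],
  [1,0.15,0,0,-1],
  [1,0.15,0,0,-1],
  [1,0.15,0,0,-1],
])

```text
clock: 32.9
eef_pos: [0.598, 0.2595, 0.17]
tool_rot: [0.718, 0.696, 0.008, 0.005]
ft_force: [-0.0, 0.1, 0.3]
grip_width: 0.037
```

```bash
python3 st.py; python3 shot.py S; python3 - <<'E'
from fit import *
crop(cv2.imread('pics/S.png')[:,:,::-1],190,180,325,350,4,'s1')
goto((.6045,.33,.10),np.radians(88.3))
E
```

```text
[ 0.4111  0.5739  0.2815  1.26   -0.0039  0.442 ] [0.598  0.2595 0.17  ] [ 0.0184  0.0038 -0.9998] pitch -0.018404754739965945
[0.59812635 0.25975781 0.17029023] 32.95
pos [0.5981 0.2598 0.1703] jaw 88.2 shift/0.1m [0.701 0.029 0.707] roll/90deg -0.001  J6 0.44
```

View pics/s1.png

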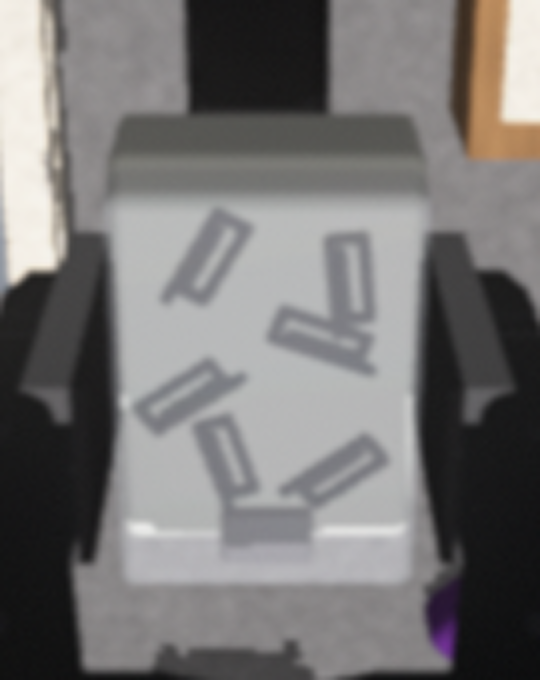

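```bash
python3 - <<'E'
from fit import *
S=lambda u,v:(190+u/4,180+v/4)
r=fit('S',[S(106,197),S(431,197),S(410,583),S(124,583)],DN,.056,.038,.1702-.0264+.024,[.6,.26,0.0])
c=pickle.load(open('pics/S.pkl','rb'));
w=np.load('wc.npz'); M=c['R']@w['Rc'].T; print('tcp at cam', c['eye']-M@w['off'])
E
```

```text
S [ 0.6008  0.2601 -0.0331] deg -1.90 res 2.35 sides mm [36.  54.3 36.  54.2]
tcp at cam [0.59650292 0.26047168 0.16989519]
```

Emit:
carry_out([
  [0.35,0,0,0,-1],
  [0.7,0,0.3,0,-1],
  [0.7,0,0.7,0,-1],
  [0.7,0,0.9,0,-1],
  [0.7,0,0.9,0,-1],
  [0.7,0,0.9,0,-1],
  [0.7,0,0.9,0,-1],
  [0.7,0,0.9,0,-1],
])

```text
clock: 33.75
eef_pos: [0.6033, 0.3324, 0.0834]
tool_rot: [0.717, 0.697, 0.011, 0.006]
ft_force: [0.7, 0.3, -0.3]
grip_width: 0.037
```

```bash
python3 st.py; python3 - <<'E'
from fit import *
goto((.6015,.33,.058),np.radians(88.3))
E
```

```text
[ 0.5058  0.7047  0.2819  1.1243 -0.0052  0.535 ] [0.6033 0.3324 0.0834] [ 0.0233  0.0069 -0.9997] pitch -0.023742511438976432
pos [0.6033 0.3324 0.0834] jaw 88.3 shift/0.1m [-0.027 -0.023  0.253] roll/90deg 0.000  J6 0.54
```

Emit:
carry_out([
  [-0.03,-0.02,0.1,0,-1],
  [-0.03,-0.02,0.22,0,-1],
  [-0.03,-0.02,0.25,0,-1],
  [-0.03,-0.02,0.25,0,-1],
  [-0.03,-0.02,0.25,0,-1],
])

```text
clock: 34.25
eef_pos: [0.6, 0.3293, 0.0563]
tool_rot: [0.717, 0.697, 0.009, 0.005]
ft_force: [-2.2, -2.0, 6.7]
grip_width: 0.0366
```

```bash
python3 st.py; python3 - <<'E'
from fit import *
goto((.6015,.33,.0565),np.radians(88.3)); print(bot.get_obs()['ft_force'])
E
```

```text
[ 0.504   0.7233  0.2413  1.0693 -0.0052  0.5326] [0.6    0.3293 0.0563] [ 0.0196  0.0049 -0.9998] pitch -0.01949865276238283
pos [0.6    0.3293 0.0563] jaw 88.4 shift/0.1m [ 0.008  0.015 -0.002] roll/90deg 0.001  J6 0.53
[-2.19124079 -2.02398513  6.71168952]
```

Emit:
carry_out([
  [0.01,0.015,-0.02,0,-1],
  [0.01,0.015,-0.02,0,-1],
  [0.01,0.015,-0.02,0,-1],
])

```text
clock: 34.55
eef_pos: [0.6013, 0.3303, 0.0569]
tool_rot: [0.717, 0.697, 0.008, 0.005]
ft_force: [-0.7, -0.3, 0.1]
grip_width: 0.037
```

```bash
python3 st.py; python3 - <<'E'
from fit import *
goto((.6015,.33,.0565),np.radians(88.3)); print(bot.get_obs()['ft_force'])
E
```

```text
[ 0.5043  0.7267  0.2496  1.0754 -0.0052  0.5328] [0.6013 0.3303 0.0569] [ 0.0185  0.0043 -0.9998] pitch -0.01828907711647698
pos [0.6013 0.3303 0.0569] jaw 88.4 shift/0.1m [-0.003  0.002  0.004] roll/90deg 0.001  J6 0.53
[-0.65679083 -0.26216082  0.09265787]
```

Right at contact height. Release with a small opening, rise.

Emit:
carry_out([
  [0,0,0,0,0.05],
  [0,0,0,0,0.05],
  [0,0,0,0,0.05],
  [0,0,0,0,0.05],
])

```text
clock: 34.95
eef_pos: [0.6017, 0.3304, 0.0577]
tool_rot: [0.717, 0.697, 0.009, 0.005]
ft_force: [-0.0, -0.5, -0.5]
grip_width: 0.0451
```

Emit:
carry_out([
  [0,0,-0.4,0,0.05],
  [0,0,-0.8,0,0.05],
  [0,-0.4,-1,0,0.6],
  [0,-0.8,-1,0,1],
  [0,-0.8,-1,0,1],
])

```text
clock: 35.45
eef_pos: [0.5139, 0.3312, 0.1559]
tool_rot: [0.716, 0.698, 0.006, 0.004]
ft_force: [0.4, 0.3, -0.1]
grip_width: 0.0847
```

Emit:
carry_out([
  [0,-0.3,-0.5,0,1],
  [0,-0.3,-0.5,0,1],
  [0,-0.3,-0.5,0,1],
  [0,-0.3,-0.5,0,1],
])

```text
clock: 35.85
eef_pos: [0.4893, 0.3328, 0.2054]
tool_rot: [0.717, 0.697, 0.009, 0.005]
ft_force: [0.7, -0.6, -0.3]
grip_width: 0.0855
```

```bash
python3 st.py;  python3 shot.py T; python3 -c "
from h import *
im=cv2.imread('pics/T.png')[:,:,::-1]; crop(im,180,120,350,320,3,'t1')"
```

```text
[ 0.6007  0.4325  0.1449  1.2637 -0.0073  0.6293] [0.4893 0.3328 0.2054] [ 0.0202  0.005  -0.9998] pitch -0.019487346930099125
[0.48911115 0.33253296 0.20469117] 35.9
```

View pics/t1.png

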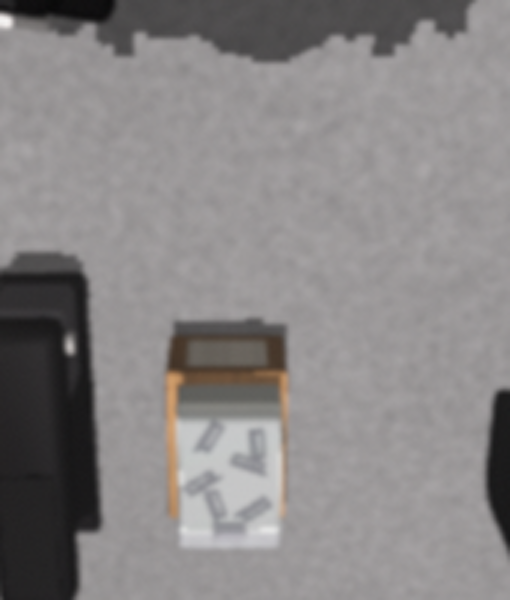

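View pics/T.png

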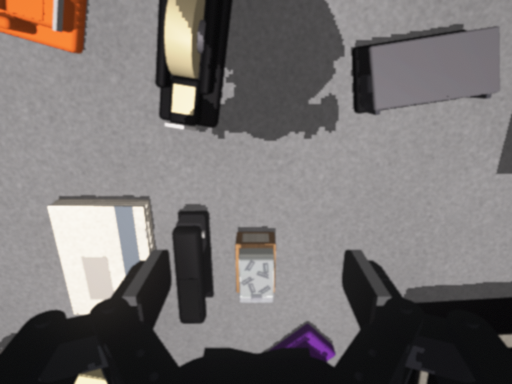

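```bash
python3 - <<'E'
from fit import *
c=pickle.load(open('pics/T.pkl','rb'));S=lambda u,v:(180+u/3,120+v/3)
q=lambda u,v,z:unproj(c,*S(u,v),z)[:2].round(4)
print('box rear',q(167,371,.03),q(287,371,.03),'clip rear bottom',q(179,384,.03),q(284,384,.03))
fit('T',[S(177,416),S(284,416),S(279,547),S(181,547)],DN,.056,.038,.054,[.6,.33,0])
# left box edge front visible
print('box L/R front',q(171,515,.03),q(283,515,.03))
E
```

```text
box rear [0.5711 0.3092] [0.5725 0.3534] clip rear bottom [0.5767 0.3134] [0.578  0.3522]
T [ 0.6034  0.3314 -0.0312] deg -1.79 res 1.01 sides mm [36.9 55.5 35.8 55.5]
box L/R front [0.6353 0.3075] [0.6367 0.3514]
```

Emit:
carry_out([
  [-0.25,-0.5,0,0,1],
  [-0.45,-1,0,0,1],
  [-0.45,-1,0,0,1],
  [-0.45,-1,0,0,1],
])

```text
clock: 36.3
eef_pos: [0.3862, 0.2896, 0.2024]
tool_rot: [0.717, 0.697, 0.007, 0.005]
ft_force: [0.5, 0.5, 0.2]
grip_width: 0.0855
```

Emit:
carry_out([
  [-0.1,-0.3,0,-0.1,1],
  [-0.1,-0.3,0,-0.1,1],
  [-0.1,-0.3,0,-0.1,1],
  [-0.1,-0.3,0,-0.1,1],
])

```text
clock: 36.7
eef_pos: [0.3592, 0.2825, 0.2031]
tool_rot: [0.661, 0.751, 0.009, 0.006]
ft_force: [-0.2, -0.1, 0.4]
grip_width: 0.0848
```

```bash
python3 st.py;  python3 shot.py U; python3 -c "
from h import *
im=cv2.imread('pics/U.png')[:,:,::-1]; crop(im,150,80,380,280,3,'u1')"
```

```text
[ 0.6717  0.1733 -0.223   1.1541 -0.0086  0.5445] [0.3592 0.2825 0.2031] [ 0.0213  0.006  -0.9998] pitch -0.02034680153941726
[0.35896502 0.28234792 0.20298765] 36.75
```

View pics/U.png

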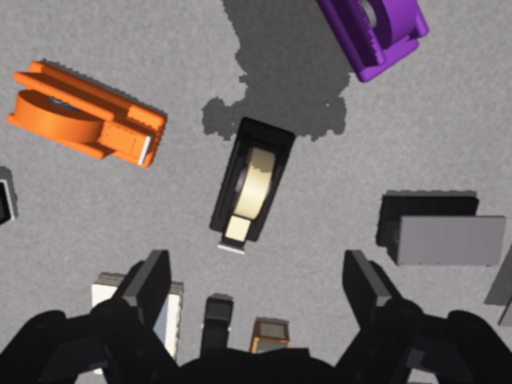

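View pics/u1.png

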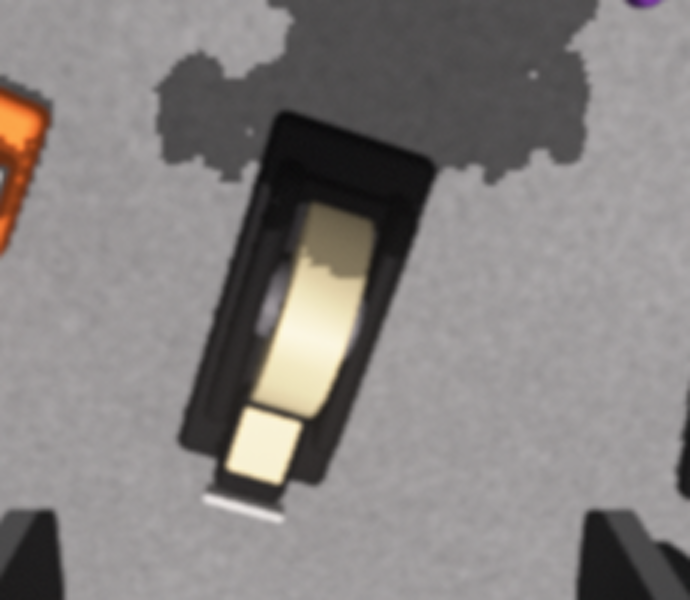

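```bash
python3 - <<'E'
from fit import *
S=lambda u,v:(150+u/3,80+v/3)
P=[S(276,110),S(437,162),S(322,486),S(179,444)]
for z in (0,.009,.018):
  fit('U',P,DN,.13,.058,z,[.39,.28,-.2])
c=pickle.load(open('pics/U.pkl','rb'))
q=lambda u,v,z:unproj(c,*S(u,v),z)[:2].round(4)
for z in (.02,.03,.04,.05): print(z,'cutter',q(204,495,z),q(284,520,z))
print('roll ends z.077/.05',q(338,205,.05),q(290,415,.05), q(310,310,.077))
E
```

```text
U [ 0.3816  0.28   -0.1778] deg -10.19 res 3.02 sides mm [ 59.3 136.   59.6 135. ]
U [ 0.379   0.2797 -0.1773] deg -10.16 res 1.17 sides mm [ 57.7 132.1  57.9 131.2]
U [ 0.3765  0.2795 -0.1768] deg -10.13 res 1.37 sides mm [ 56.  128.3  56.2 127.4]
0.02 cutter [0.4529 0.252 ] [0.46   0.2832]
0.03 cutter [0.4469 0.2526] [0.4537 0.2828]
0.04 cutter [0.441  0.2533] [0.4475 0.2824]
0.05 cutter [0.435  0.2539] [0.4413 0.282 ]
roll ends z.077/.05 [0.3301 0.2857] [0.4015 0.2795] [0.3553 0.2805]
```

```bash
python3 - <<'E'
from fit import *
goto((.370,.2814,.047),np.radians(79.85))
E
```

```text
pos [0.359  0.2823 0.203 ] jaw 97.3 shift/0.1m [-0.028  0.075  1.562] roll/90deg 0.194  J6 0.54
```

Emit:
carry_out([
  [-0.03,0.08,0.2,0.1,1],
  [-0.03,0.08,0.6,0.19,1],
  [-0.03,0.08,0.8,0.19,1],
  [-0.03,0.08,0.8,0.19,1],
  [-0.03,0.08,0.8,0.19,1],
])

```text
clock: 37.25
eef_pos: [0.368, 0.2803, 0.1231]
tool_rot: [0.765, 0.644, 0.009, 0.004]
ft_force: [-0.2, -0.2, -0.3]
grip_width: 0.0854
```

```bash
python3 st.py;  python3 shot.py V; python3 - <<'E'
from fit import *
goto((.370,.2814,.047),np.radians(79.85))
E
```

```text
[ 0.6559  0.2622 -0.337   0.9532 -0.0082  0.8262] [0.368  0.2803 0.1231] [ 0.0195  0.0047 -0.9998] pitch -0.018337710508878446
[0.36839738 0.28071554 0.12392877] 37.3
pos [0.3684 0.2807 0.1239] jaw 80.3 shift/0.1m [ 0.002 -0.001  0.769] roll/90deg 0.004  J6 0.83
```

View pics/V.png

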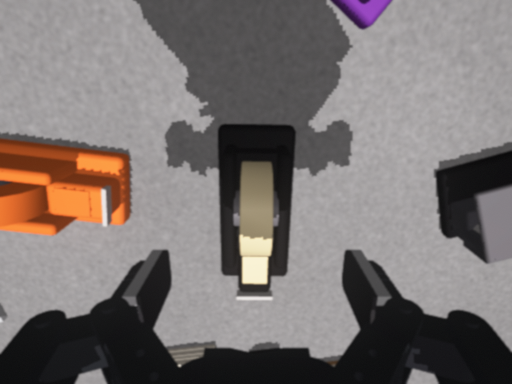

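Emit:
carry_out([
  [0,0,0.4,0,1],
  [0,0,0.7,0,1],
  [0,0,0.76,0,1],
  [0,0,0.76,0,1],
  [0,0,0.76,0,1],
])

```text
clock: 37.8
eef_pos: [0.3701, 0.2814, 0.0487]
tool_rot: [0.765, 0.644, 0.011, 0.005]
ft_force: [-0.5, 0.4, -0.3]
grip_width: 0.0854
```

```bash
python3 st.py;   python3 - <<'E'
from fit import *
goto((.370,.2814,.047),np.radians(79.85))
E
```

```text
[ 0.655   0.3649 -0.4272  0.757  -0.0081  0.8248] [0.3701 0.2814 0.0487] [ 0.0222  0.0068 -0.9997] pitch -0.02173088137254897
pos [0.3701 0.2814 0.0487] jaw 80.3 shift/0.1m [-0.    -0.001  0.017] roll/90deg 0.005  J6 0.82
```

Emit:
carry_out([
  [0,0,0.01,0,-1],
  [0,0,0.01,0,-1],
  [0,0,0.01,0,-1],
  [0,0,0.01,0,-1],
  [0,0,0.01,0,-1],
  [0,0,0.01,0,-1],
  [0,0,0.01,0,-1],
  [0,0,0.01,0,-1],
])

```text
clock: 38.6
eef_pos: [0.3693, 0.2807, 0.0471]
tool_rot: [0.765, 0.644, 0.01, 0.005]
ft_force: [-0.4, -0.3, 5.2]
grip_width: 0.0452
```

Emit:
carry_out([
  [0,0,-0.2,0,-1],
  [0,0,-0.5,0,-1],
  [0,0,-0.5,0,-1],
  [0,0,-0.5,0,-1],
])

```text
clock: 39.0
eef_pos: [0.3676, 0.2801, 0.0956]
tool_rot: [0.765, 0.645, 0.009, 0.004]
ft_force: [0.2, -0.1, -5.6]
grip_width: 0.0451
```

```bash
python3 st.py;  python3 shot.py W; python3 - <<'E'
from fit import *
goto((.5776,-.0437,.14),np.radians(83.7));print(bot.get_obs()['ft_force'],bot.get_obs()['ft_torque'])
E
```

```text
[ 0.6559  0.2953 -0.376   0.8807 -0.008   0.8257] [0.3676 0.2801 0.0956] [ 0.0198  0.0051 -0.9998] pitch -0.0188542567814991
[0.36686177 0.27950329 0.09477461] 39.05
pos [0.3669 0.2795 0.0948] jaw 80.3 shift/0.1m [-2.826  2.631 -0.426] roll/90deg -0.038  J6 0.83
[-0.01155425 -0.5717365  -5.91151052] [-0.05598497  0.12532938  0.02639883]
```

View pics/W.png

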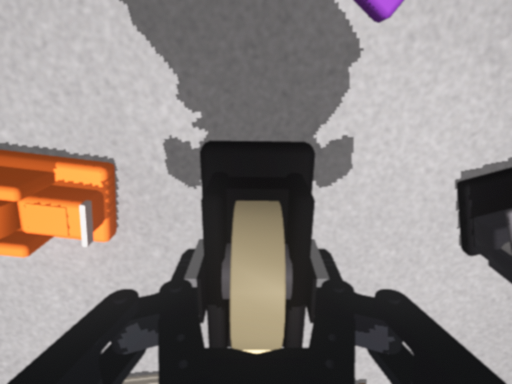

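Emit:
carry_out([
  [0,0,-0.45,0,-1],
  [-0.4,0.4,-0.45,0,-1],
  [-0.8,0.75,-0.45,-0.04,-1],
  [-0.95,0.88,-0.45,-0.04,-1],
])

```text
clock: 39.45
eef_pos: [0.4377, 0.1688, 0.1402]
tool_rot: [0.744, 0.668, 0.007, 0.005]
ft_force: [-0.3, 0.3, -4.6]
grip_width: 0.0449
```

Emit:
carry_out([
  [-0.4,0.4,0,0,-1],
  [-0.8,0.75,0,0,-1],
  [-0.95,0.88,0,0,-1],
])

```text
clock: 39.75
eef_pos: [0.5155, 0.0644, 0.1406]
tool_rot: [0.745, 0.667, 0.007, 0.004]
ft_force: [-0.1, 1.2, -5.1]
grip_width: 0.045
```

Emit:
carry_out([
  [-0.3,0.3,0,0,-1],
  [-0.6,0.55,0,0,-1],
  [-0.7,0.65,0,0,-1],
  [-0.7,0.65,0,0,-1],
  [-0.7,0.65,0,0,-1],
  [-0.7,0.65,0,0,-1],
])

```text
clock: 40.35
eef_pos: [0.5705, -0.008, 0.1423]
tool_rot: [0.743, 0.669, 0.008, 0.003]
ft_force: [-0.1, 0.3, -6.1]
grip_width: 0.0453
```

```bash
python3 st.py;  python3 shot.py X; python3 - <<'E'
from fit import *
goto((.5776,-.0437,.07),np.radians(83.7));print(bot.get_obs()['grip_width'])
E
```

```text
[-0.0167  0.4385 -0.0175  1.0986  0.0056  0.0891] [ 0.5705 -0.008   0.1423] [ 0.0163  0.0053 -0.9999] pitch -0.016176213118261007
[ 0.57077197 -0.00785383  0.14276056] 40.4
pos [ 0.5708 -0.0079  0.1428] jaw 84.0 shift/0.1m [-0.354  0.094  0.727] roll/90deg 0.003  J6 0.09
0.045223859291476876
```

View pics/X.png

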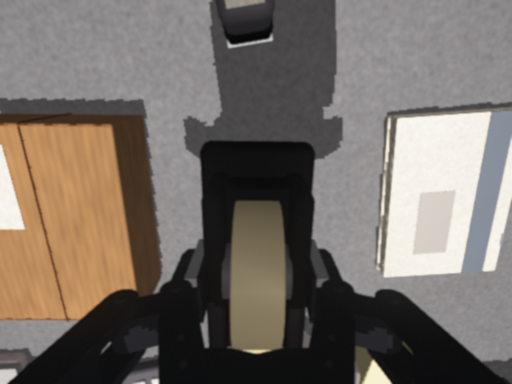

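```bash
python3 - <<'E'
from fit import *
g=cv2.imread('pics/X.png')[:,:,::-1]
crop(g,0,90,330,340,2.4,'x1')
E
```

```text
(no output)
```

View pics/x1.png

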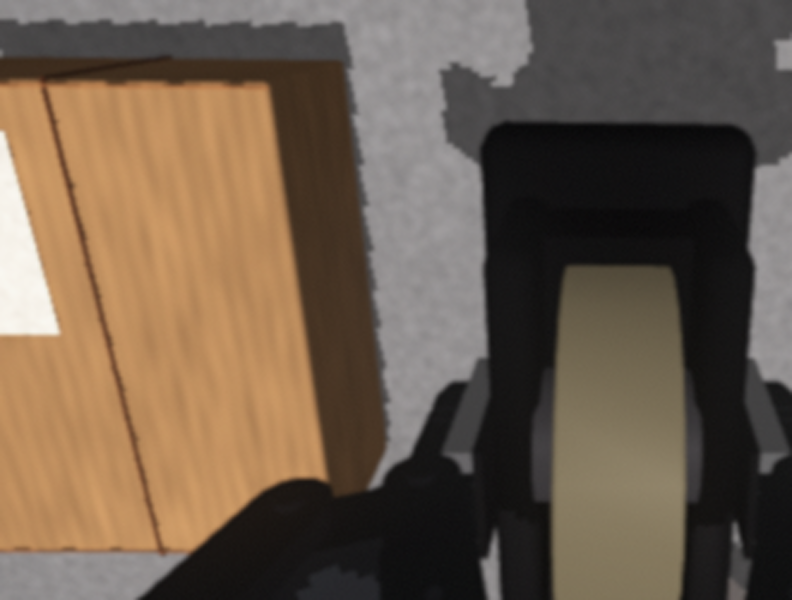

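```bash
python3 - <<'E'
from fit import *
c=pickle.load(open('pics/X.pkl','rb'));S=lambda u,v:(u/2.4,90+v/2.4)
q=lambda u,v,z:unproj(c,*S(u,v),z)[:2].round(4)
a,b=q(345,62,0),q(383,450,0);d=b-a;print('carton base edge',a,b,np.linalg.norm(d),np.degrees(np.arctan2(*d[::-1])),(a+b)/2)
a2=q(270,84,.06);b2=q(328,480,.06);d=b2-a2;print('top edge',a2,b2,np.degrees(np.arctan2(*d[::-1])))
t=np.radians(-6.2);ex=np.array([np.cos(t),np.sin(t)]);ey=np.array([-ex[1],ex[0]])
for e in (a,a2): print('carton centre from near-left corner',e+.08*ex-.06*ey, 'target',e+.08*ex+.059*ey)
for z in (.0957,.1137):
  l,r=q(484,126,z),q(753,126,z); print('disp rear',l,r,np.linalg.norm(l-r),(l+r)/2,'c',(l+r)/2+.065*ex)
w=np.load('wc.npz'); M=c['R']@w['Rc'].T; print('tcp', c['eye']-M@w['off'])
E
```

```text
carton base edge [ 0.5016 -0.0943] [ 0.661  -0.1152] 0.1607643306209434 -7.469821290736246 [ 0.5813  -0.10475]
top edge [ 0.5013 -0.094 ] [ 0.63   -0.1091] -6.691755096234602
carton centre from near-left corner [ 0.57465212 -0.16258901] target [ 0.58750404 -0.04428504]
carton centre from near-left corner [ 0.57435212 -0.16228901] target [ 0.58720404 -0.04398504]
disp rear [ 0.5128 -0.0313] [0.5193 0.0298] 0.06144477195010166 [ 0.51605 -0.00075] c [ 0.58066981 -0.00776996]
disp rear [ 0.5097 -0.0278] [0.5155 0.0266] 0.05470831746635971 [ 0.5126 -0.0006] c [ 0.57721981 -0.00761996]
tcp [ 0.56899235 -0.00701537  0.14221507]
```

Emit:
carry_out([
  [-0.36,0.1,0,0,-1],
  [-0.36,0.1,0.3,0,-1],
  [-0.36,0.1,0.6,0,-1],
  [-0.36,0.1,0.7,0,-1],
  [-0.36,0.1,0.7,0,-1],
  [-0.36,0.1,0.7,0,-1],
  [-0.36,0.1,0.7,0,-1],
])

```text
clock: 41.1
eef_pos: [0.5809, -0.0452, 0.0755]
tool_rot: [0.744, 0.668, 0.01, 0.006]
ft_force: [-0.3, 0.2, -6.1]
grip_width: 0.0452
```

```bash
python3 st.py; python3 - <<'E'
from fit import *
goto((.579,-.0442,.049),np.radians(83.5))
E
```

```text
[-0.0807  0.5214 -0.0749  0.9517  0.0064  0.0257] [ 0.5809 -0.0452  0.0755] [ 0.0232  0.0045 -0.9997] pitch -0.022736489831219675
pos [ 0.5809 -0.0452  0.0755] jaw 83.9 shift/0.1m [ 0.006 -0.026  0.264] roll/90deg 0.005  J6 0.03
```

Emit:
carry_out([
  [0.01,-0.025,0.1,0.005,-1],
  [0.01,-0.025,0.2,0.005,-1],
  [0.01,-0.025,0.26,0.005,-1],
  [0.01,-0.025,0.26,0.005,-1],
  [0.01,-0.025,0.26,0.005,-1],
])

```text
clock: 41.6
eef_pos: [0.5773, -0.0442, 0.0471]
tool_rot: [0.747, 0.665, 0.009, 0.004]
ft_force: [-1.3, -0.1, -4.1]
grip_width: 0.0449
```

```bash
python3 st.py; python3 - <<'E'
from fit import *
goto((.579,-.0442,.0475),np.radians(83.5));print(bot.get_obs()['ft_force'])
E
```

```text
[-0.0794  0.5508 -0.1106  0.891   0.0063  0.0357] [ 0.5773 -0.0442  0.0471] [ 0.0189  0.0048 -0.9998] pitch -0.01842240655622951
pos [ 0.5773 -0.0442  0.0471] jaw 83.4 shift/0.1m [ 0.002  0.017 -0.003] roll/90deg -0.001  J6 0.04
[-1.3371705  -0.13489399 -4.10940474]
```

Emit:
carry_out([
  [0,0.015,0,0,-1],
  [0,0.015,0.01,0,-1],
  [0,0.015,0.01,0,-1],
  [0,0.015,0.01,0,0.3],
  [0,0.015,0.01,0,0.3],
  [0,0.015,0.01,0,0.3],
  [0,0.015,0.01,0,0.3],
])

```text
clock: 42.3
eef_pos: [0.5795, -0.0444, 0.0467]
tool_rot: [0.747, 0.665, 0.009, 0.005]
ft_force: [0.1, -0.5, 0.2]
grip_width: 0.0556
```

Emit:
carry_out([
  [0,0,-0.4,0,0.3],
  [0,0,-0.8,0,0.3],
  [0,-0.3,-1,0,0.6],
  [0,-0.8,-1,0,1],
  [0,-1,-1,0,1],
  [0,-1,-1,0,1],
])

```text
clock: 42.9
eef_pos: [0.4746, -0.033, 0.1447]
tool_rot: [0.746, 0.665, 0.008, 0.004]
ft_force: [-0.1, -0.1, 0.3]
grip_width: 0.0854
```

Emit:
carry_out([
  [0,-0.4,-0.6,0,1],
  [0,-0.4,-0.6,0,1],
  [0,-0.4,-0.6,0,1],
  [0,-0.4,-0.6,0,1],
])

```text
clock: 43.3
eef_pos: [0.4384, -0.0292, 0.2043]
tool_rot: [0.747, 0.665, 0.01, 0.006]
ft_force: [-0.2, 0.4, 0.4]
grip_width: 0.0854
```

```bash
python3 st.py;  python3 shot.py Y; python3 -c "
from h import *
im=cv2.imread('pics/Y.png')[:,:,::-1]; crop(im,100,80,370,320,2.4,'y1')"
```

```text
[-0.0703  0.1373 -0.2633  1.1483  0.0062  0.0447] [ 0.4384 -0.0292  0.2043] [ 0.0224  0.0046 -0.9997] pitch -0.02197626283962162
[ 0.43794937 -0.02914896  0.20359503] 43.35
```

View pics/Y.png

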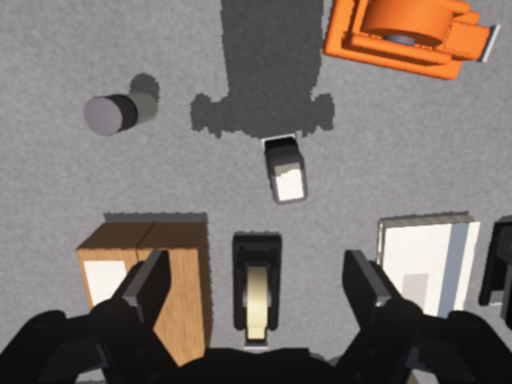

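View pics/y1.png

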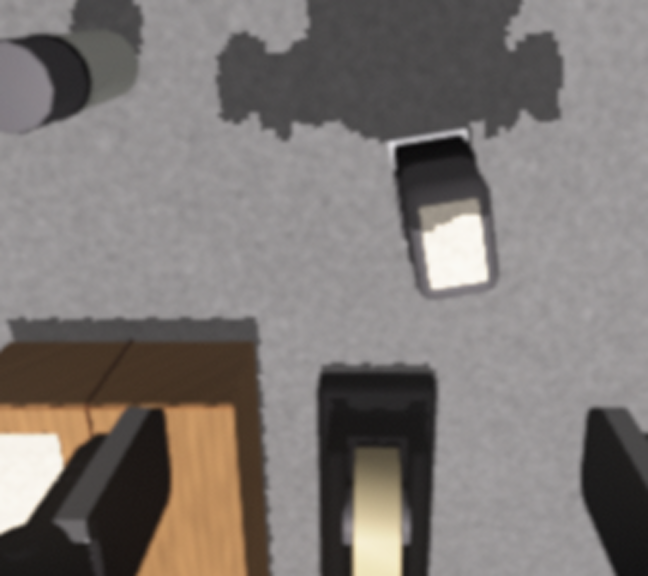

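```bash
python3 - <<'E'
from fit import *
g=cv2.imread('pics/Y.png')[:,:,::-1]
crop(g,250,125,320,215,6,'y2')
c=pickle.load(open('pics/Y.pkl','rb'));S=lambda u,v:(100+u/2.4,80+v/2.4)
q=lambda u,v,z:unproj(c,*S(u,v),z)[:2].round(4)
a,b=q(258,342,0),q(268,570,0);d=b-a;print('carton edge',a,b,np.degrees(np.arctan2(*d[::-1])))
l,r=q(320,375,.01),q(436,375,.01);l2=q(320,560,.0);r2=q(432,560,0)
print('disp near',l,r,np.linalg.norm(l-r),'left side',l2,r2)
t=np.radians(-6.5);ex=np.array([np.cos(t),np.sin(t)]);ey=np.array([-ex[1],ex[0]])
print('gap near',(l-a)@ey,'far',(l2-b)@ey,'disp centre',(l+r)/2+.065*ex,'carton centre',a+.08*ex-.06*ey)
E
```

```text
carton edge [ 0.5026 -0.0926] [ 0.6424 -0.1109] -7.457688025981746
disp near [ 0.519  -0.0635] [ 0.5256 -0.0076] 0.056288275866293855 left side [ 0.639  -0.0811] [ 0.6465 -0.0193]
gap near 0.03076947370598236 far 0.02922355037235142 disp centre [ 0.58688217 -0.04290821] carton centre [ 0.57529356 -0.16127057]
```

View pics/y2.png

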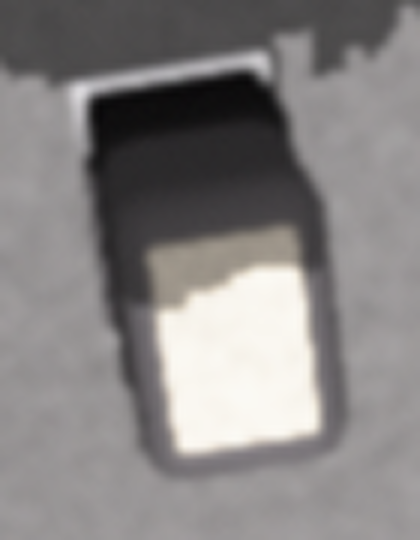

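```bash
python3 - <<'E'
from fit import *
c=pickle.load(open('pics/Y.pkl','rb'));S=lambda u,v:(250+u/6,125+v/6)
q=lambda u,v,z:unproj(c,*S(u,v),z)[:2].round(4)
W=np.array([q(148,248,.0845),q(300,227,.0845),q(323,440,.0845),q(176,456,.0845)])
print(W,W.mean(0)); 
for i,j in ((0,3),(1,2)): d=W[j]-W[i];print('len',np.linalg.norm(d),np.degrees(np.arctan2(*d[::-1])))
for i,j in ((0,1),(3,2)): d=W[j]-W[i];print('wid',np.linalg.norm(d),np.degrees(np.arctan2(*d[::-1])))
l,r=q(70,85,.0),q(268,55,.0);print('foot near',l,r,np.linalg.norm(l-r),np.degrees(np.arctan2(*(r-l)[::-1])))
u,v=(l+r)/2,None; n=np.array([ (r-l)[1],-(r-l)[0]])/np.linalg.norm(r-l);print('foot centre',u+.024*n)
t=np.radians(-6.5);ex=np.array([np.cos(t),np.sin(t)])
print('target',np.array([.5738,-.1624])-ex*(.08+.03+.024))
E
```

```text
[[ 0.4196 -0.0107]
 [ 0.4191  0.01  ]
 [ 0.4504  0.0112]
 [ 0.4504 -0.0096]] [4.34875e-01 2.25000e-04]
len 0.03081963659746823 2.045408488887225
len 0.031322994748267656 2.1955680048056108
wid 0.02070603776679643 91.38368696736852
wid 0.0208 90.0
foot near [ 0.412  -0.0185] [0.4108 0.017 ] 0.03552027589982938 91.93602158292738
foot centre [4.35386300e-01 6.08045129e-05]
target [ 0.44066137 -0.14723077]
```

```bash
python3 - <<'E'
from fit import *
goto((.435,0,.071),np.radians(91.8))
E
```

```text
pos [ 0.4379 -0.0291  0.2036] jaw 83.4 shift/0.1m [ 0.277 -0.089  1.326] roll/90deg -0.093  J6 0.04
```

Emit:
carry_out([
  [0.28,-0.08,0,-0.09,1],
  [0.28,-0.08,0.3,-0.09,1],
  [0.28,-0.08,0.5,-0.09,1],
  [0.28,-0.08,0.5,-0.09,1],
  [0.28,-0.08,0.5,-0.09,1],
])

```text
clock: 43.85
eef_pos: [0.4331, -0.0001, 0.1532]
tool_rot: [0.698, 0.716, 0.008, 0.005]
ft_force: [0.4, -0.2, 0.5]
grip_width: 0.085
```

```bash
python3 st.py;  python3 shot.py Z; python3 - <<'E'
from fit import *
goto((.435,0,.071),np.radians(91.8))
E
```

```text
[-0.0034  0.1755 -0.3616  1.0163  0.0049 -0.0297] [ 4.331e-01 -1.000e-04  1.532e-01] [ 0.0174  0.0048 -0.9998] pitch -0.017351383782937768
[ 4.33759800e-01 -1.68817105e-04  1.54003607e-01] 43.9
pos [ 4.338e-01 -2.000e-04  1.540e-01] jaw 91.5 shift/0.1m [-0.002 -0.004  0.83 ] roll/90deg -0.003  J6 -0.03
```

View pics/Z.png

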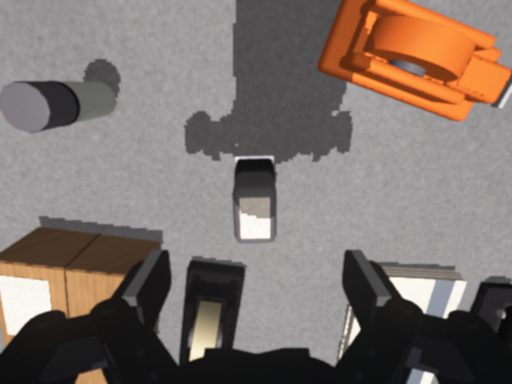

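Emit:
carry_out([
  [0,0,0.4,0,0.5],
  [0,0,0.8,0,0.5],
  [0,0,0.83,0,0.5],
  [0,0,0.83,0,0.5],
  [0,0,0.83,0,-1],
  [0,0,0.83,0,-1],
  [0,0,0.83,0,-1],
  [0,0,0.83,0,-1],
  [0,0,0.83,0,-1],
  [0,0,0.83,0,-1],
  [0,0,0.83,0,-1],
])

```text
clock: 45.0
eef_pos: [0.4367, 0.0003, 0.0729]
tool_rot: [0.698, 0.716, 0.01, 0.007]
ft_force: [-0.0, -0.9, 6.6]
grip_width: 0.0292
```

Emit:
carry_out([
  [0,0,-0.2,0,-1],
  [0,0,-0.6,0,-1],
  [0,0,-1,0,-1],
  [-0.3,0,-1,0,-1],
  [-0.7,0,-1,0,-1],
  [-0.7,0,-1,0.09,-1],
  [-0.7,0,-1,0.09,-1],
  [-0.7,0,-1,0.09,-1],
])

```text
clock: 45.8
eef_pos: [0.4345, -0.07, 0.1708]
tool_rot: [0.746, 0.666, 0.009, 0.005]
ft_force: [-0.5, 0.4, -0.2]
grip_width: 0.029
```

```bash
python3 st.py;  python3 shot.py AA; python3 - <<'E'
from fit import *
goto((.4407,-.1472,.12),np.radians(83.5));print(bot.get_obs()['grip_width'])
E
```

```text
[-0.1649  0.1701 -0.3175  1.0648  0.0081 -0.0525] [ 0.4345 -0.07    0.1708] [ 0.0195  0.005  -0.9998] pitch -0.018463319118589006
[ 0.43447743 -0.06969559  0.17067796] 45.85
pos [ 0.4345 -0.0697  0.1707] jaw 83.6 shift/0.1m [-0.767  0.139  0.504] roll/90deg 0.001  J6 -0.05
0.02944085577622092
```

View pics/AA.png

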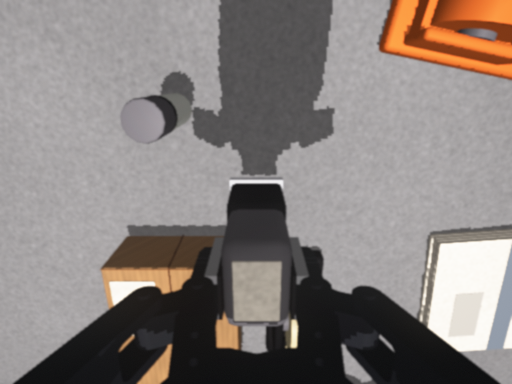

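```bash
python3 - <<'E'
from fit import *
crop(cv2.imread('pics/AA.png')[:,:,::-1],90,160,300,340,3.6,'aa1')
c=pickle.load(open('pics/AA.pkl','rb'))
l,r=[unproj(c,u,180,.0978)[:2] for u in (230.5,284)]
print(l,r,np.linalg.norm(l-r)); n=np.array([ (r-l)[1],-(r-l)[0]])/np.linalg.norm(r-l);print((l+r)/2+.024*n)
w=np.load('wc.npz'); M=c['R']@w['Rc'].T; print('tcp', c['eye']-M@w['off'])
E
```

```text
[ 0.40807983 -0.08335886] [ 0.41212676 -0.04808906] 0.03550121791462731
[ 0.43394685 -0.06845981]
tcp [ 0.43299732 -0.06899913  0.17069532]
```

View pics/aa1.png

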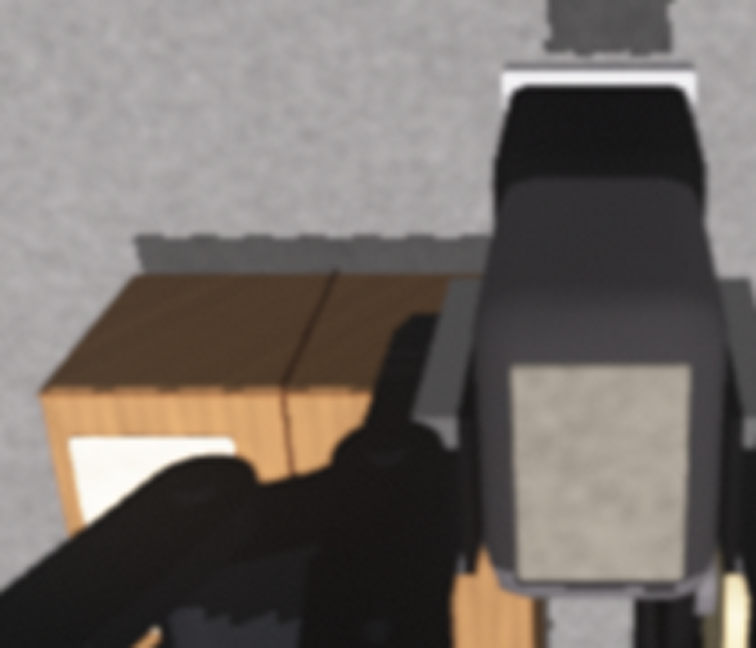

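```bash
python3 - <<'E'
from fit import *
c=pickle.load(open('pics/AA.pkl','rb'));S=lambda u,v:(90+u/3.6,160+v/3.6)
q=lambda u,v,z:unproj(c,*S(u,v),z)[:2]
a,b=q(137,273,0),q(470,273,0);d=b-a;print(a,b,np.degrees(np.arctan2(d[1],d[0]))-90)
a2,s2=q(40,390,.06),q(285,385,.06);print(a2,s2,'front mid from seam?')
t=np.radians(-6.5);ex=np.array([np.cos(t),np.sin(t)]);ey=np.array([-ex[1],ex[0]])
for r in (a,a2): m=r+.06*ey; print('front mid',m,'target',m-.054*ex)
E
```

```text
[ 0.48832446 -0.21260243] [ 0.49977422 -0.11428113] -6.642323088854141
[ 0.48808288 -0.21286026] [ 0.49367383 -0.15296567] front mid from seam?
front mid [ 0.49511665 -0.15298811] target [ 0.44146377 -0.14687514]
front mid [ 0.49487507 -0.15324595] target [ 0.44122219 -0.14713297]
```

Emit:
carry_out([
  [-0.4,0.07,0,0,-1],
  [-0.77,0.14,0,0,-1],
  [-0.77,0.13,0.3,0,-1],
  [-0.77,0.13,0.6,0,-1],
  [-0.77,0.13,0.75,0,-1],
  [-0.77,0.13,0.75,0,-1],
  [-0.77,0.13,0.75,0,-1],
  [-0.77,0.13,0.75,0,-1],
])

```text
clock: 46.65
eef_pos: [0.4413, -0.1476, 0.0965]
tool_rot: [0.746, 0.666, 0.009, 0.006]
ft_force: [0.8, -0.3, -0.7]
grip_width: 0.0293
```

```bash
python3 st.py; python3 - <<'E'
from fit import *
goto((.441,-.147,.0745),np.radians(83.5))
E
```

```text
[-0.3293  0.2995 -0.3673  0.8849  0.0109 -0.2158] [ 0.4413 -0.1476  0.0965] [ 0.0216  0.0041 -0.9998] pitch -0.019143754222033404
pos [ 0.4413 -0.1476  0.0965] jaw 83.5 shift/0.1m [ 0.004 -0.008  0.22 ] roll/90deg 0.000  J6 -0.22
```

Emit:
carry_out([
  [0,-0.01,0.1,0,-1],
  [0,-0.01,0.18,0,-1],
  [0,-0.01,0.22,0,-1],
  [0,-0.01,0.22,0,-1],
  [0,-0.01,0.22,0,-1],
])

```text
clock: 47.15
eef_pos: [0.4395, -0.1475, 0.073]
tool_rot: [0.747, 0.665, 0.009, 0.005]
ft_force: [-1.2, -0.3, -0.8]
grip_width: 0.029
```

```bash
python3 st.py; python3 - <<'E'
from fit import *
goto((.441,-.147,.073),np.radians(83.5));print(bot.get_obs()['ft_force'])
E
```

```text
[-0.3304  0.33   -0.3982  0.8261  0.0109 -0.2153] [ 0.4395 -0.1475  0.073 ] [ 0.0191  0.0049 -0.9998] pitch -0.01650354261614506
pos [ 0.4395 -0.1475  0.073 ] jaw 83.4 shift/0.1m [0.007 0.014 0.001] roll/90deg -0.001  J6 -0.22
[-1.22305076 -0.2964058  -0.81046198]
```

Emit:
carry_out([
  [0.005,0.013,0,0,-1],
  [0.005,0.013,0.01,0,-1],
  [0.005,0.013,0.01,0,-1],
  [0.005,0.013,0.01,0,0.1],
  [0.005,0.013,0.01,0,0.1],
  [0.005,0.013,0.01,0,0.1],
  [0.005,0.013,0.01,0,0.1],
])

```text
clock: 47.85
eef_pos: [0.441, -0.1472, 0.0722]
tool_rot: [0.747, 0.665, 0.009, 0.005]
ft_force: [1.2, -1.0, -0.8]
grip_width: 0.0467
```

Emit:
carry_out([
  [0,0,-0.4,0,0.1],
  [0,0,-0.8,0,0.1],
  [0,0,-1,0,0.6],
  [0,0,-1,0,1],
  [0,0,-1,0,1],
])

```text
clock: 48.35
eef_pos: [0.4391, -0.1477, 0.1722]
tool_rot: [0.747, 0.665, 0.009, 0.005]
ft_force: [0.4, -0.1, 0.1]
grip_width: 0.085
```

Emit:
carry_out([
  [0.3,-0.3,-0.6,0,1],
  [0.6,-0.6,-0.6,0,1],
  [0.6,-0.6,-0.6,0,1],
  [0.6,-0.6,-0.6,0,1],
  [0.6,-0.6,-0.6,0,1],
])

```text
clock: 48.85
eef_pos: [0.3852, -0.0816, 0.2304]
tool_rot: [0.746, 0.665, 0.008, 0.004]
ft_force: [0.3, -0.6, 0.0]
grip_width: 0.0854
```

```bash
python3 st.py;  python3 shot.py AB; python3 - <<'E'
from fit import *
crop(cv2.imread('pics/AB.png')[:,:,::-1],80,80,340,320,2.4,'ab1')
t=imaging.camera('top'); s=imaging.camera('scene')
crop(t,80,80,420,300,2.3,'topf'); crop(s,60,120,470,340,1.9,'scf')
E
```

```text
[-0.2149  0.0322 -0.3092  1.2127  0.0085 -0.1002] [ 0.3852 -0.0816  0.2304] [ 0.0182  0.0047 -0.9998] pitch -0.016756025319673462
[ 0.38531625 -0.08188201  0.2303984 ] 48.9
```

View pics/ab1.png

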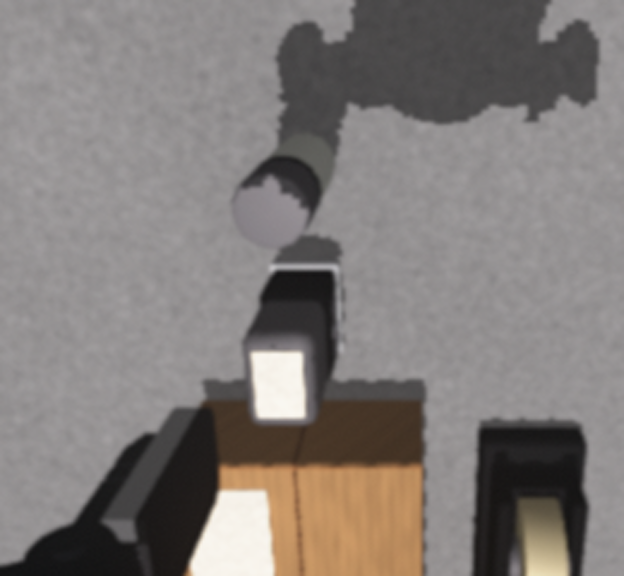

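View pics/topf.png

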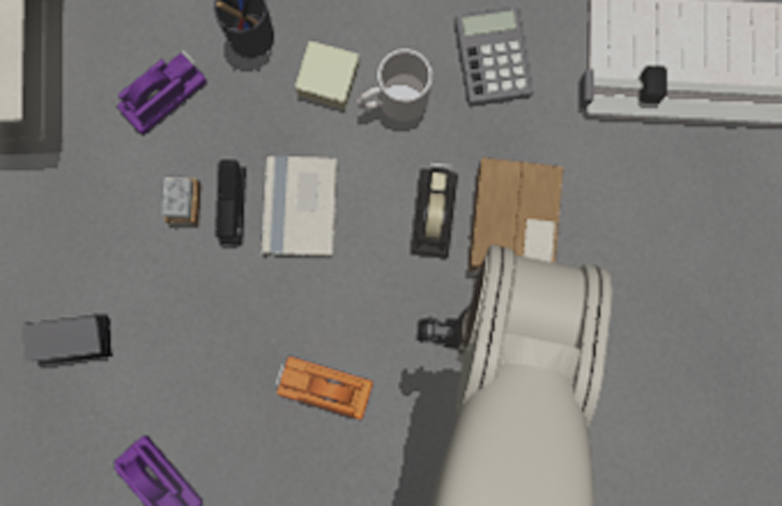

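View pics/scf.png

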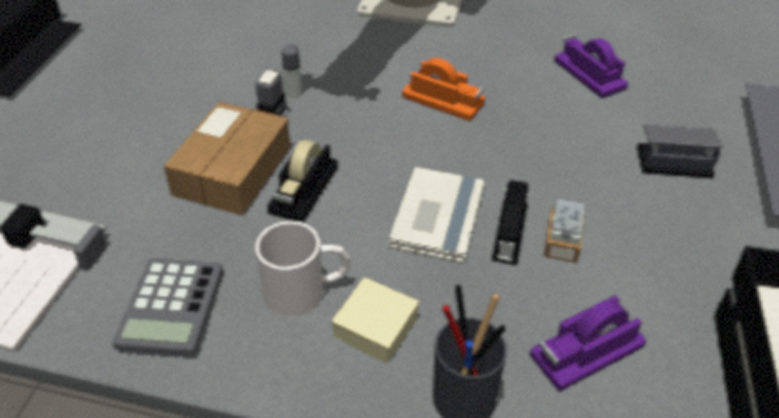

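```bash
python3 - <<'E'
from fit import *
c=pickle.load(open('pics/AB.pkl','rb'));S=lambda u,v:(80+u/2.4,80+v/2.4)
q=lambda u,v,z:unproj(c,*S(u,v),z)[:2]
l,r=q(270,268,0),q(338,266,0);print(l,r,np.linalg.norm(l-r)); n=np.array([ (r-l)[1],-(r-l)[0]])/np.linalg.norm(r-l);s=(l+r)/2+.024*n
e=q(424,400,0);f=q(250,402,0);d=f-e;print('edge',e,f,'stamp',s,'yaw',np.degrees(np.arctan2(n[1],n[0])),'carton yaw',np.degrees(np.arctan2(-d[0],d[1]))%180)
t=np.radians(-6.5);ex=np.array([np.cos(t),np.sin(t)]);ey=np.array([-ex[1],ex[0]])
print('gap',(e-s)@ex-.024,'lateral',(s-(e-.06*ey))@ey)
E
```

```text
[ 0.41698125 -0.1620262 ] [ 0.41995009 -0.12737811] 0.03477504726076309
edge [ 0.50264878 -0.09259346] [ 0.4926393 -0.1873208] stamp [ 0.44237805 -0.1467511 ] yaw -4.897447301393175 carton yaw 173.96815113288892
gap 0.02975248753499618 lateral -0.0006323428291473208
```

```bash
python3 -c "
from workcell import bot, order
print(order.job_done(), bot.get_obs()['clock'])"
```

```text
the job is handed in; nothing more can be done
the job is handed in; nothing more can be done
```

The counter is set up as asked, in the order asked, and I handed the job in at about 49 s of the 122 s allowed. No verdict is reported, so these are my own measurements from the wrist camera, good to about 2 mm.

| Thing | Placed | Gap | Off centre | Angle |
|---|---|---|---|---|
| Stapler | left of the booklets | about 31 mm | 1 mm or less | within about 1° of the booklets |
| Staple box | outer side of the stapler | about 31 mm | about 1 mm | within about 1° of the stapler |
| Clip box | on the staple box | n/a | about 1 mm each way | nearly identical to the staple box |
| Tape dispenser (black) | left of the carton, towards the booklets | 29–31 mm | about 2 mm | within about 1° of the carton |
| Stamp | in front of the carton | about 30 mm | under 1 mm | within 1–2° of the carton |

- **Left alone:** I did not handle the hole punch, glue stick or mug, nor the orange and purple dispensers. They look undisturbed in the last pictures.
- **Wrist tilt:** early on, the last joint ran into its range limit and tilted the tool about 5°. I corrected that before the first grasp, but a tilt of about 1° stayed throughout; it did not visibly affect the placing.
- **Disagreements:** repeat measurements of the same thing differed by 1–3 mm. I mostly used averages, so the figures above carry that spread.
- **Forces:** the highest wrist force reported was about 8 N, well under the limit.

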